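# Load a dried sample dish into the balance with the lifter and shut the draught shield

### The job

Take the fork-shaped dish lifter by its handle, lift the tablet dish off the cooling stand with it and carry the dish level into the balance, setting it centred on the narrow pan carrier. Draw the lifter out, lay it flat on the bench and slide the side sash of the draught shield fully down. Only the lifter may touch the dish (fingers would spoil the weighing), and leave the beaker, the vial and the weight where they stand.

Things in the scene. Friction and masses are not known exactly. Their poses are not given: they have to be found in the camera images.
- lifter: Dish lifter, 188 mm long: flat steel two-tined fork, cranked up to a level grey handle. Origin: underside, midway between the tines, where a dish's middle belongs; x to the tine tips, z up. Tines x -45 to +36 mm, 3 thick, 10 wide, 36 free between (y 18 to 28 each side); bridge plate x -75 to -41. Weight (0.12 kg) mostly in the fork (centre x -50): it lies with the fork flat, handle in the air.
- lifter_grip (a point): Middle of the lifter's handle, 28 mm above its underside, 126 mm behind its origin; axes as lifter. Handle x -152 to -90 mm of the lifter, 12 wide (y), 16 high. Take it across the 12 mm, the gripper leaning back, away from the tines, about 40 degrees from vertical: in the balance the sash and roof hang over the handle.
- dish: Clear shallow petri dish with orange tablets, 65 mm across, 13 mm high, flat bottom, 20 g. Origin: middle of its underside, z up. It stands on the cooling stand within about 3 mm of the middle.
- stand: Cooling stand, fixed: dark foot 90 x 70 x 10 mm, stem 16 mm thick, and a narrow table 50 long (x), 26 wide (y), 5 thick, its top 54 mm above the bench. Origin on the bench below the table; x runs along the table, pointing left and away from the robot: the way the lifter goes in. The tines pass beside the table, 5 mm clear each side, under the overhanging dish.
- stand_top (a point): Middle of the top of the stand's table, 54 mm above the bench; axes as the stand.
- balance: Precision balance with glass draught shield, fixed: white base x -127 to +115 mm, y -96 to +165 (display at +y), top 22 mm above the bench. Origin on the bench below the pan; x runs from the open side, which faces right as the robot sees it, to the tower; z up. Open at that side only: sash plane x -120 mm, opening 158 wide, side walls y +-86, roof 190 to 200 mm above the bench, sash guides to 258.
- pan (a point): Middle of the top of the pan carrier in the balance: a narrow table like the stand's, 50 long (x), 26 wide (y), 5 mm thick, top 46 mm above the bench, on a stem 18 mm thick, free space below it down to 24 mm above the bench. Axes as the balance.
- sash (a joint): Height (m) by which the glass side sash is raised: 0 shut, at most 0.152; starts at 0.138 to 0.150. Its lower edge is then that height + 24 mm above the bench. Friction keeps it where it is left; pressing it down takes about 3 N.
- sash_lip (a point): Middle of the top face of the black lip (30 mm deep, 110 mm wide) along the sash's top edge, which sticks out 29 mm in front of the pane; press down here. It is 190 mm above the bench when the sash is shut.
- beaker_1: Bystander: clear beaker, 66 mm across, 88 mm high; origin under its middle.
- weight_1: Bystander: steel calibration weight, 24 mm across, 30 mm high; origin under its middle.
- vial_02: Bystander: small vial, 23 mm across, 48 mm high; origin under its middle.
Things that resemble listed ones, but are neither listed nor needed, are in the scene too. What is shaped like the dish but green or turquoise is not meant.

How it is judged:
By the outcome, as a careful person would: the job done as asked, in the order asked, and still so for the second after the job is handed in, with the robot touching nothing.
It also fails if it takes over 64 s, if anything falls off the work surface, if the arm or the gripper's body presses on something with over 40 N, if the wrist force passes 120 N, or if a joint passes its speed limit or range.

### The arm

A 7-joint arm with a two-finger parallel gripper is mounted at the origin on a cart in front of the work surface, level with it; the furniture and walls round the work are solid. World frame = base frame: x ahead of the robot, y to its left, z up, the work surface at z = 0. Lengths are in m, angles in rad, forces in N, time in s.
With the tool pointing down it reaches from about 0.425 to 0.875 m from the base axis. Payload 4.7 kg.
Tool frame: the origin (TCP) lies on the centre line of the jaws, within the pads' length; the fingertips stand 17 mm ahead of it and the grasp point (between the pads) lies 2 mm behind it; y points along the fingers, z is the direction in which the jaws open and shut, and the axes are right-handed (so a half turn about y gives the same grasp; the last joint's range is limited). The gripper opens to 85 mm and grips with 20 to 120 N. Pads are 22 mm wide; open, the fingers measure 114 mm over their backs; the gripper's body (76 mm by 85 mm) begins 54 mm behind the grasp point. The pads swing forward as they close: fully open they stand 13 mm farther back than shut.
Start: joints at [1.299, 0.321, -0.07, 1.45, 0.023, 1.371, -0.057], TCP at [0.183, -0.624, 0.248] pointing down, gripper open.
Joint ranges: [-2.86, 2.86], [-0.3, 2.09], [-1.38, 1.24], [0.06, 2.45], [-1.56, 4.7], [0.09, 2.05], [-2.69, 2.69]. Speed limits (rad/s): [2.57, 2.57, 3.14, 3.14, 3.14, 3.14, 3.14].

### API

Orientations are given as a unit quaternion [x, y, z, w].
In Python, from cell import robot gives the robot as it stands. The module is installed in compiled form; this text tells all that it offers.
- The arm moves only by the tool apply_moves, never from a script. Its argument "motion" is a list of rows, each a list of 2 entries, a list of its own where there are three numbers: the shift along the tool's x, y, z in m, then the turn, a rotation vector about the tool's x, y, z in degrees. A call has 1 to 20 rows; each row shifts and turns the commanded pose from where the row before left it, along the tool's axes as they then stand; what a row does not reach is not made up. A row lasts 1/12 s, in which the tool goes at most 41.7 mm and 7.16 degrees, less where a joint would pass 70% of its speed; a pose out of reach is approached as far as the arm can. A call with a gripper value outside its range is refused whole. "jaw" is the opening, from 0 (shut) to 1 (fully open), set as the call begins (left out, the last holds). The fingers move at their own pace and stop on an object; "newtons" is the grip in N (left out, the last holds). Time passes only in rows, so rows that do not move let the fingers close. It gives the time, the measured TCP pose, the force and the opening at its end, in the units of the state.
- robot.get_obs(): the state, without advancing time (a new reading comes with each control period).
- robot.get_image(name): name is "side" or "top" or "wrist"; returns the picture (384x512x3 uint8, red, green, blue); there is no depth.
- robot.get_calibration(name): a dict with "intrinsics" (3x3 intrinsics, pixels), "extrinsics" (4x4, takes a point from world to camera coordinates). Camera axes: x right, y down, z forward; pixel columns grow to the right and rows downward; lengths in m; the calibration is good to about 2 mm. A picture is of the moment at which its call begins: read the wrist's pose just before it. get_calibration takes no time and is no camera call; for the wrist camera it gives the pose at the moment of the call.
- robot.finish_job(): hands the job in, once; it reports no verdict.
The state is a dict: "time": time; "joints": joint angles; "joint_vel": joint speeds; "effort": joint torques, N m; "tcp_pos": TCP position; "orientation": TCP orientation; "ft_force": force on the tool from outside, world axes, zero at the start; "wrist_torque": the same for the moment, N m; "width": finger opening in m.
Only numpy, scipy, OpenCV 4.12 (cv2) and the standard library are available. Lean on these libraries where they do the work, as an engineer would, in place of code of your own. Each camera call takes 0.05 s, during which the arm holds its last target.

## Working session

There is one attempt and no reset: what is moved stays moved. The work goes in short steps, Python scripts to look and compute and a tool call to move; the robot and the scene stay as the last step left them, time stands still between calls to the robot, and variables do not carry over. Pictures are saved under pics/ and viewed, and the job is handed in when it is done.

Besides the shell and the picture viewer there is one more tool, called after "Emit:" by a JSON object that holds its "fn" and its "kwargs". apply_moves: Moves the arm, as the interface text tells. Its arguments: {"type":"object","properties":{"motion":{"type":"array","items":{"type":"array"}},"jaw":{"type":"number"},"newtons":{"type":"number"}},"required":["motion"]}

```bash
mkdir -p pics; python3 - <<'E'
from cell import robot
import cv2,numpy as np
np.set_printoptions(precision=4,suppress=True)
o=robot.get_obs()
for k,v in o.items(): print(k,np.array(v))
for n in ["side","top","wrist"]:
    c=robot.get_calibration(n); print(n,np.array(c["intrinsics"]).tolist(),np.array(c["extrinsics"]))
    cv2.imwrite(f"pics/{n}0.png",cv2.resize(robot.get_image(n)[:,:,::-1],(800,600),interpolation=cv2.INTER_CUBIC))
E
```

```text
time 0.0
joints [ 1.2991  0.3219 -0.0701  1.4517  0.0226  1.3708 -0.0569]
joint_vel [-0.0008 -0.0023  0.0008  0.0007 -0.0007 -0.0008 -0.001 ]
effort [  0.0006 -49.3578  -0.3817 -31.4334   0.0132   0.0114  -0.    ]
tcp_pos [ 0.1831 -0.6231  0.2472]
orientation [-0.1009  0.7006 -0.6992  0.1006]
ft_force [-0.7991 -0.061  -0.7423]
wrist_torque [ 0.0153 -0.062   0.0267]
width 0.08543594143478855
side [[462.4739839920006, 0.0, 259.0991719655748], [0.0, 462.4739839920006, 189.99267778336633], [0.0, 0.0, 1.0]] [[ 0.4133  0.9104 -0.0192 -0.2504]
 [ 0.568  -0.2742 -0.776  -0.1898]
 [-0.7118  0.3098 -0.6304  1.5422]
 [ 0.      0.      0.      1.    ]]
top [[351.6265885210246, 0.0, 259.5448759139759], [0.0, 351.6265885210246, 195.30280286847992], [0.0, 0.0, 1.0]] [[-0.0289 -0.9996 -0.0036  0.0468]
 [-0.9846  0.0291 -0.1725  0.5759]
 [ 0.1726 -0.0014 -0.985   0.8832]
 [ 0.      0.      0.      1.    ]]
wrist [[273.8922597136035, 0.0, 256.89429965832136], [0.0, 273.8922597136035, 187.0096164937867], [0.0, 0.0, 1.0]] [[ 0.2815 -0.9596 -0.0016 -0.6492]
 [-0.9258 -0.272   0.2625 -0.0344]
 [-0.2523 -0.0724 -0.9649  0.3788]
 [ 0.      0.      0.      1.    ]]
```

View pics/side0.png

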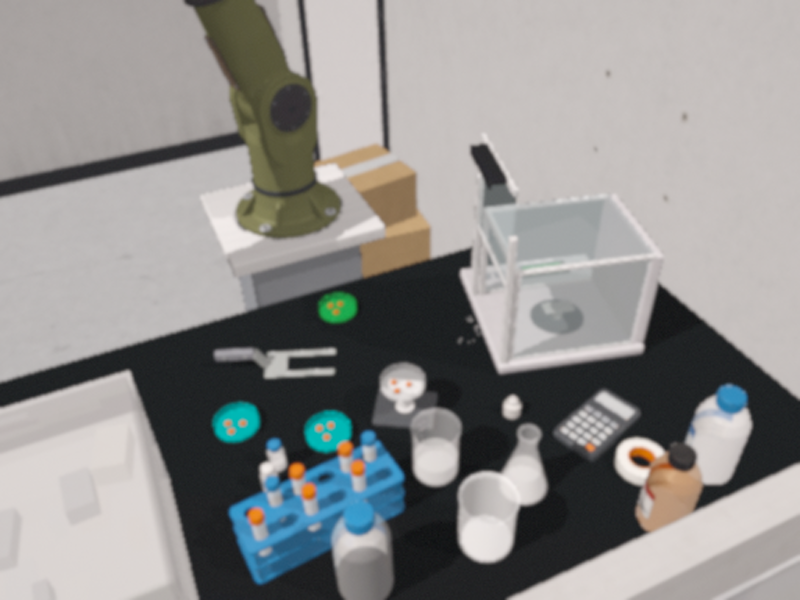

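View pics/top0.png

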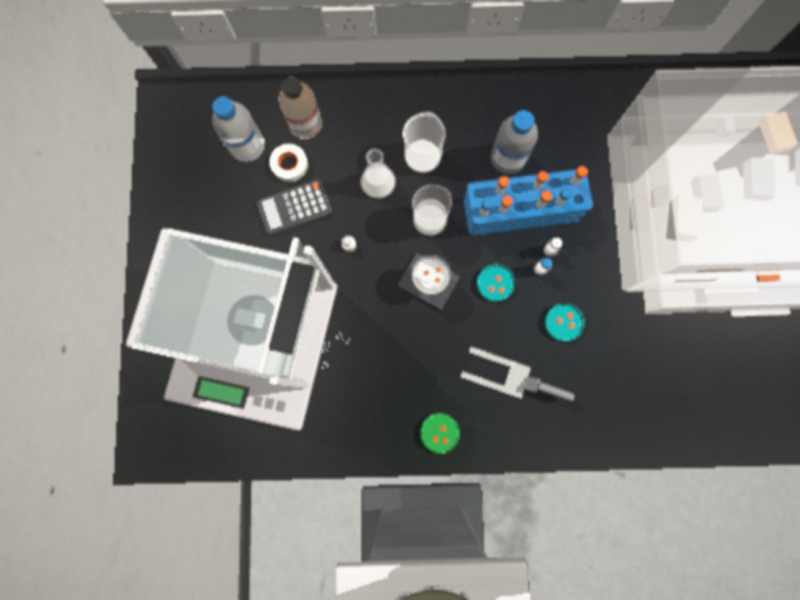

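View pics/wrist0.png

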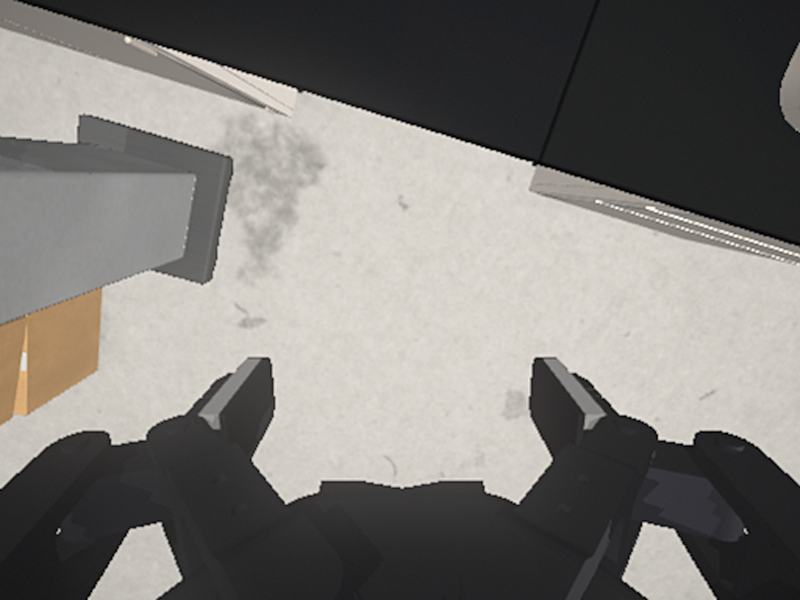

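```bash
cat > h.py <<'E'
from cell import robot
import cv2,numpy as np
from scipy.spatial.transform import Rotation as R
np.set_printoptions(precision=4,suppress=True)
def cal(n):
    c=robot.get_calibration(n); return np.array(c["intrinsics"]),np.array(c["extrinsics"])
def ray(c,uv):
    K,E=c; d=E[:3,:3].T@(np.linalg.inv(K)@np.array([uv[0],uv[1],1.])); o=-E[:3,:3].T@E[:3,3]
    return o,d/np.linalg.norm(d)
def onz(c,uv,z):
    o,d=ray(c,uv); return o+d*(z-o[2])/d[2]
def tri(c1,u1,c2,u2):
    o1,d1=ray(c1,u1);o2,d2=ray(c2,u2)
    t=np.linalg.lstsq(np.c_[d1,-d2],o2-o1,rcond=None)[0]
    a=o1+d1*t[0];b=o2+d2*t[1]; return (a+b)/2,np.linalg.norm(a-b)
def proj(c,p):
    K,E=c; q=K@(E[:3,:3]@np.array(p)+E[:3,3]); return q[:2]/q[2]
E
python3 - <<'E'
from h import *
im=robot.get_image("top")[:,:,::-1]; cv2.imwrite("pics/top_raw.png",im)
s=robot.get_image("side")[:,:,::-1]; cv2.imwrite("pics/side_raw.png",s)
def crop(i,x0,y0,w,h,f,n): cv2.imwrite(n,cv2.resize(i[y0:y0+h,x0:x0+w],None,fx=f,fy=f,interpolation=cv2.INTER_NEAREST))
crop(im,80,140,150,140,5,"pics/tc_bal.png")
crop(im,240,140,150,120,5,"pics/tc_lift.png")
crop(s,290,80,140,160,4,"pics/sc_bal.png")
crop(s,120,200,180,130,4,"pics/sc_lift.png")
E
```

```text
(no output)
```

View pics/tc_bal.png

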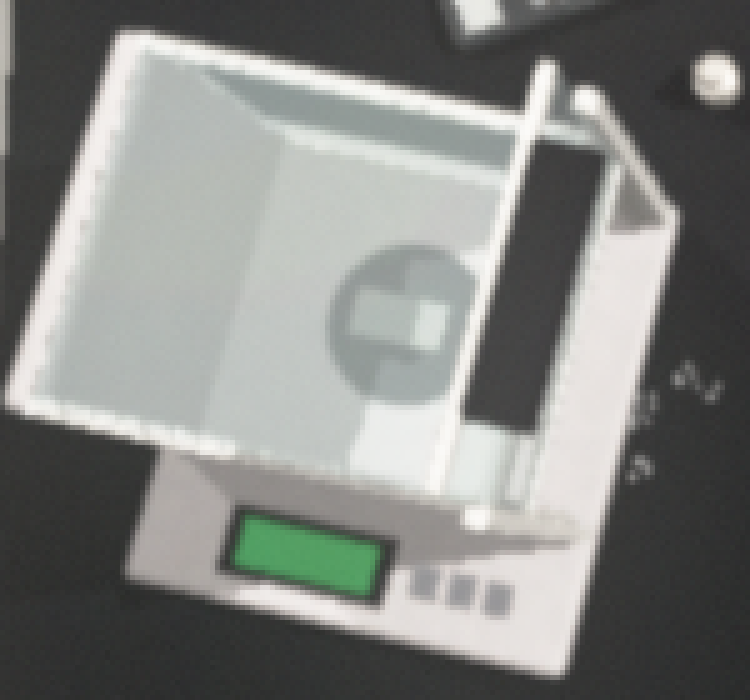

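View pics/tc_lift.png

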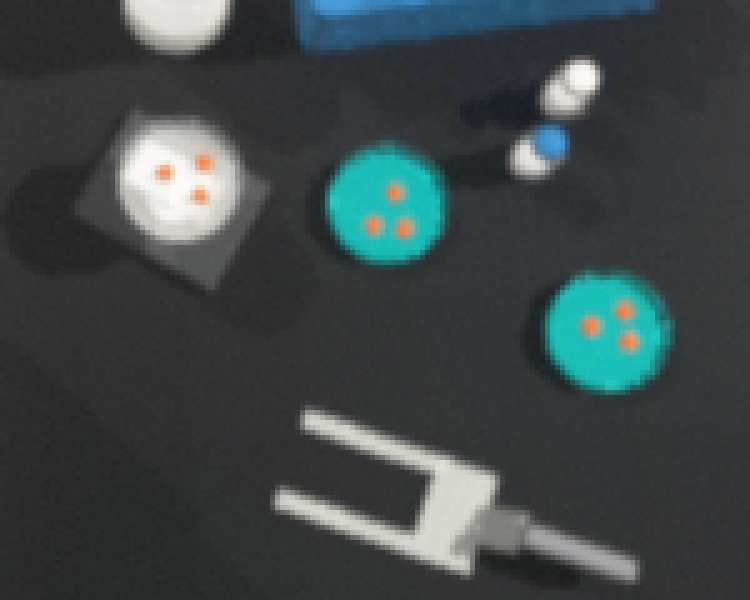

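View pics/sc_bal.png

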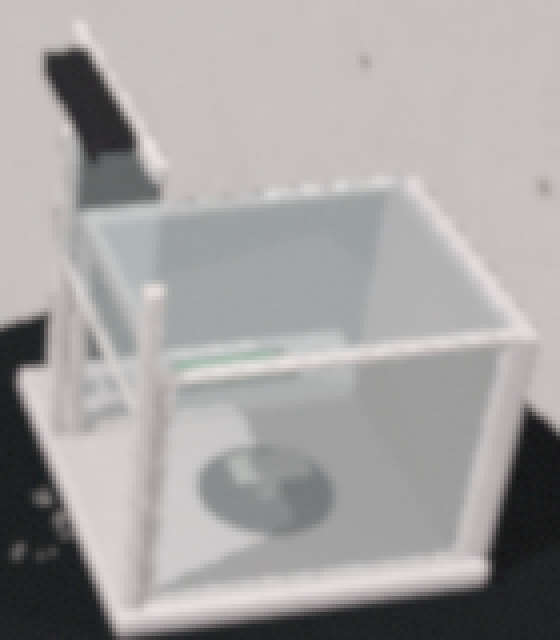

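View pics/sc_lift.png

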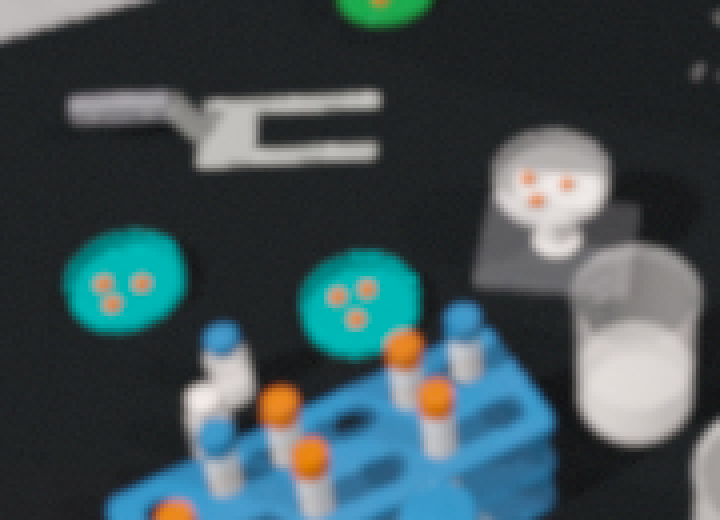

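```bash
python3 - <<'E'
from h import *
T=cal("top");S=cal("side")
tl=lambda x,y:(x/5-.5+240,y/5-.5+140)
tb=lambda x,y:(x/5-.5+80,y/5-.5+140)
sb=lambda x,y:(x/4-.5+290,y/4-.5+80)
sl=lambda x,y:(x/4-.5+120,y/4-.5+200)
L=lambda f,x,y,z:onz(T,f(x,y),z)
a=L(tl,301,418,.003);b=L(tl,274,499,.003);c=L(tl,497,472,.003);d=L(tl,472,574,.003)
print("tips",a,b,"dist(46)",np.linalg.norm(a-b)); print("bridge",c,d,np.linalg.norm(c-d))
e=L(tl,638,569,.036);print("handle end",e)
tip=(a+b)/2;br=(c+d)/2; v=tip-br;print("len(111)",np.linalg.norm(v),np.degrees(np.arctan2(v[1],v[0])))
v=tip-e; print("len 188",np.linalg.norm(v[:2]),np.degrees(np.arctan2(v[1],v[0])))
# side check
for n,p in [("tip",(sl(381,98),sl(378,151))),("br",(sl(207,98),sl(197,168)))]:
    print(n,[onz(S,q,.003) for q in p])
print("h end side",onz(S,sl(68,98),.036))
# dish
print("dish top view rim centre z.054-.067",onz(T,tl(179,182),.062),"side",onz(S,sl(552,178),.062), tri(T,tl(179,182),S,sl(552,178)))
# foot corners z=.010
for q in [(75,208),(213,292),(270,186),(135,108)]: print("foot",L(tl,*q,.010))
for q in [(487,205),(640,207),(473,288)]: print("foot side",onz(S,sl(*q),.010))
print("base corners")
p=[L(tb,*q,.022) for q in [(565,675),(125,578),(678,215)]]
print(p,np.linalg.norm(p[0]-p[1]),np.linalg.norm(p[0]-p[2]))
v=p[2]-p[0];print("ydir",np.degrees(np.arctan2(v[1],v[0])));v=p[1]-p[0];print("xdir",np.degrees(np.arctan2(v[1],v[0])))
print("disc",L(tb,410,325,.024),onz(S,sb(265,490),.024))
print("lip",[L(tb,*q,.33) for q in [(535,140),(605,150),(538,432),(466,415)]])
E
```

```text
tips [ 0.5045 -0.0784  0.003 ] [ 0.4606 -0.0615  0.003 ] dist(46) 0.046944671700696994
bridge [ 0.4718 -0.1841  0.003 ] [ 0.4172 -0.1668  0.003 ] 0.05722601724436704
handle end [ 0.4172 -0.247   0.036 ]
len(111) 0.11217527591931187 70.16164341827515
len 188 0.18873238681557988 69.74944512079142
tip [array([ 0.4633, -0.0608,  0.003 ]), array([ 0.5078, -0.0791,  0.003 ])]
br [array([ 0.4146, -0.1625,  0.003 ]), array([ 0.4734, -0.1857,  0.003 ])]
h end side [ 0.4132 -0.2464  0.036 ]
dish top view rim centre z.054-.067 [ 0.6258 -0.0132  0.062 ] side [ 0.6288 -0.0131  0.062 ] (array([ 0.6266, -0.0128,  0.0597]), np.float64(0.0011544084119069513))
foot [0.6247 0.0427 0.01  ]
foot [ 0.575  -0.0323  0.01  ]
foot [ 0.6341 -0.0666  0.01  ]
foot [0.6813 0.0074 0.01  ]
foot side [ 0.5858 -0.0377  0.01  ]
foot side [0.6266 0.0442 0.01  ]
foot side [ 0.6422 -0.0699  0.01  ]
base corners
[array([0.3756, 0.2125, 0.022 ]), array([0.4327, 0.4469, 0.022 ]), array([0.6214, 0.1512, 0.022 ])] 0.2412711000358523 0.25336359781519013
ydir -13.996057281408303
xdir 76.29265278181043
disc [0.5641 0.2972 0.024 ] [0.5663 0.2976 0.024 ]
lip [array([0.5849, 0.1656, 0.33  ]), array([0.5803, 0.1393, 0.33  ]), array([0.4754, 0.1637, 0.33  ]), array([0.4824, 0.19  , 0.33  ])]
```

```bash
python3 - <<'E'
from h import *
o=robot.get_obs(); Rt=R.from_quat(o["orientation"]); print(Rt.as_matrix())
K,E=cal("wrist"); cp=-E[:3,:3].T@E[:3,3]; print("cam in tool",Rt.inv().apply(cp-o["tcp_pos"]),"cam fwd in tool",Rt.inv().apply(E[2,:3]))
def tgt(yaw,sgn,tilt=40):
    s,c=np.sin(np.radians(tilt)),np.cos(np.radians(tilt))
    y=np.array([s,0,-c]);z=np.array([0,sgn,0]);x=np.cross(y,z)
    return R.from_euler('z',yaw,degrees=True)*R.from_matrix(np.c_[x,y,z])
for sg in (1,-1):
    t=tgt(70,sg); print(sg,t.as_matrix()); d=(Rt.inv()*t).as_rotvec(degrees=True); print(d,np.linalg.norm(d))
T=cal("top");S=cal("side")
u=lambda x,y:(x*.64-.5+.32,y*.64-.5+.32)
for n,q in dict(beakerbase=(431,225),beakertop=(432,200),teal1=(496,284),teal2=(565,323),green=(440,433),w=(349,244),v1=(541,270),v2=(550,252),flask=(377,180)).items(): print(n,onz(T,u(*q),.0 if n!='beakertop' else .088))
print("side w",onz(S,u(512,415),0),"beaker base",onz(S,u(436,470),0),onz(S,u(437,424),.088))
E
```

```text
[[-0.9594 -0.0003  0.2819]
 [-0.2819  0.0008 -0.9594]
 [ 0.0001 -1.     -0.0009]]
cam in tool [-0.066  -0.1262  0.0001] cam fwd in tool [0.2624 0.965  0.    ]
1 [[ 0.262   0.2198 -0.9397]
 [ 0.7198  0.604   0.342 ]
 [ 0.6428 -0.766   0.    ]]
[-43.7368 120.2296 -22.0598] 129.82560287350086
-1 [[-0.262   0.2198  0.9397]
 [-0.7198  0.604  -0.342 ]
 [-0.6428 -0.766   0.    ]]
[-18.6481 -51.3795  36.9726] 65.98926477155504
beakerbase [ 0.7345 -0.0208  0.    ]
beakertop [ 0.7494 -0.0194  0.088 ]
teal1 [ 0.6203 -0.1338  0.    ]
teal2 [ 0.5458 -0.2524  0.    ]
green [ 0.3613 -0.0225  0.    ]
w [0.7029 0.1304 0.    ]
v1 [ 0.6437 -0.2167  0.    ]
v2 [ 0.6768 -0.2354  0.    ]
flask [0.825  0.0767 0.    ]
side w [0.7067 0.1295 0.    ] beaker base [ 0.7485 -0.0177  0.    ] [ 0.7425 -0.014   0.088 ]
```

Emit:
{"fn": "apply_moves", "kwargs": {"motion": [[[0, 0, 0], [-1.86, -5.14, 3.7]], [[0, 0, 0], [-1.86, -5.14, 3.7]], [[0, 0, 0], [-1.86, -5.14, 3.7]], [[0, 0, 0], [-1.86, -5.14, 3.7]], [[0, 0, 0], [-1.86, -5.14, 3.7]], [[0, 0, 0], [-1.86, -5.14, 3.7]], [[0, 0, 0], [-1.86, -5.14, 3.7]], [[0, 0, 0], [-1.86, -5.14, 3.7]], [[0, 0, 0], [-1.86, -5.14, 3.7]], [[0, 0, 0], [-1.86, -5.14, 3.7]], [[0, 0, 0], [0, 0, 0]]], "jaw": 1}}

```text
time: 1.17
tcp_pos: [0.1827, -0.6241, 0.2429]
orientation: [-0.181, 0.684, -0.403, 0.581]
ft_force: [-0.9, -0.6, -1.7]
width: 0.0853
```

```bash
cat >> h.py <<'E'
def tgt(yaw,tilt=40):
    s,c=np.sin(np.radians(tilt)),np.cos(np.radians(tilt))
    y=np.array([s,0,-c]);z=np.array([0,-1,0]);x=np.cross(y,z)
    return R.from_euler('z',yaw,degrees=True)*R.from_matrix(np.c_[x,y,z])
def st():
    o=robot.get_obs(); return o,np.array(o["tcp_pos"]),R.from_quat(o["orientation"])
def go(p,Q=None):
    o,t,r=st(); d=np.array(p)-t; print("t",round(o["time"],2),"tcp",t,"F",np.array(o["ft_force"]),"w",round(o["width"],4))
    print("joints",np.array(o["joints"]))
    if Q is not None: w=(r.inv()*Q).as_rotvec(degrees=True); print("rot",w,np.linalg.norm(w)); print("shift after rot",Q.inv().apply(d)*1e3)
    print("shift now",r.inv().apply(d)*1e3,"mm; |d|",np.linalg.norm(d)*1e3)
E
python3 - <<'E'
from h import *
go([.407,-.283,.105],tgt(70))
E
```

```text
t 1.17 tcp [ 0.1827 -0.6241  0.2429] F [-0.9    -0.5503 -1.7449] w 0.0853
joints [ 1.5306  0.8026 -0.247   0.9198 -0.2301  2.02    0.9177]
rot [ 0.0863  0.05   -0.4271] 0.4385553566406395
shift after rot [-215.6752  360.9884   94.1197]
shift now [-212.8966  362.4433   94.8515] mm; |d| 430.91401440552164
```

Emit:
{"fn": "apply_moves", "kwargs": {"motion": [[[-0.0082, 0.0139, 0.0036], [0, 0, 0]], [[-0.0164, 0.0278, 0.0073], [0, 0, 0]], [[-0.0164, 0.0278, 0.0073], [0, 0, 0]], [[-0.0164, 0.0278, 0.0073], [0, 0, 0]], [[-0.0164, 0.0278, 0.0073], [0, 0, 0]], [[-0.0164, 0.0278, 0.0073], [0, 0, 0]], [[-0.0164, 0.0278, 0.0073], [0, 0, 0]], [[-0.0164, 0.0278, 0.0073], [0, 0, 0]], [[-0.0164, 0.0278, 0.0073], [0, 0, 0]], [[-0.0164, 0.0278, 0.0073], [0, 0, 0]], [[-0.0164, 0.0278, 0.0073], [0, 0, 0]], [[-0.0164, 0.0278, 0.0073], [0, 0, 0]], [[-0.0164, 0.0278, 0.0073], [0, 0, 0]], [[-0.0082, 0.0139, 0.0036], [0, 0, 0]], [[0, 0, 0], [0, 0, 0]], [[0, 0, 0], [0, 0, 0]]]}}

```text
time: 2.5
tcp_pos: [0.4079, -0.2836, 0.1087]
orientation: [-0.184, 0.682, -0.406, 0.579]
ft_force: [-0.4, -0.6, -1.3]
width: 0.0856
```

```bash
python3 - <<'E'
from h import *
go([.407,-.283,.105],tgt(70))
c=cal("wrist"); np.savez("w1",K=c[0],E=c[1])
im=robot.get_image("wrist")[:,:,::-1]; cv2.imwrite("pics/w1.png",cv2.resize(im,(800,600),interpolation=cv2.INTER_CUBIC)); cv2.imwrite("pics/w1_raw.png",im)
E
```

```text
t 2.5 tcp [ 0.4079 -0.2836  0.1087] F [-0.4481 -0.6183 -1.2814] w 0.0856
joints [ 1.2929  0.4386 -0.4359  1.8027 -0.4265  1.33    0.6996]
rot [-0.0307  0.0906  0.1498] 0.17775897500197912
shift after rot [ 2.1218  3.0122 -1.03  ]
shift now [ 2.1123  3.0172 -1.035 ] mm; |d| 3.8257617678681974
```

View pics/w1.png

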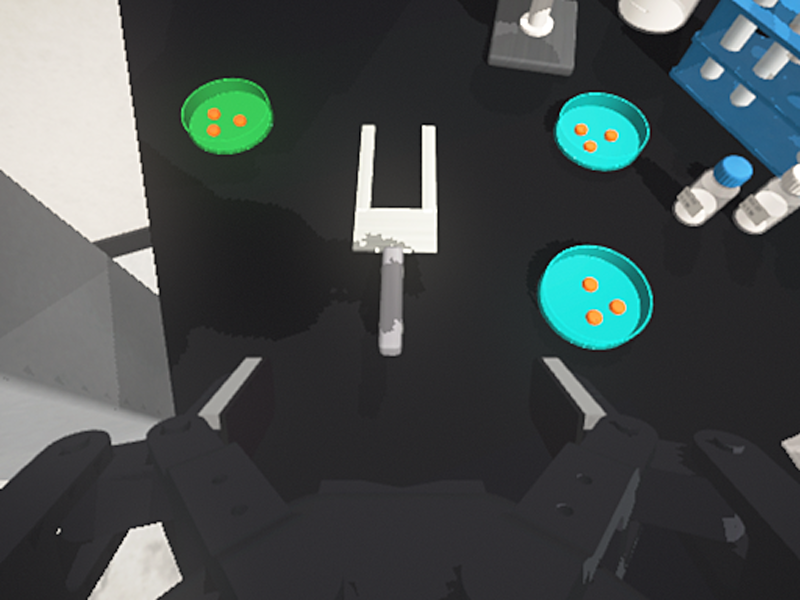

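```bash
python3 - <<'E'
from h import *
d=np.load("w1.npz");c=(d["K"],d["E"])
u=lambda x,y:(x*.64-.5+.32,y*.64-.5+.32)
a=onz(c,u(361.5,126),.003);b=onz(c,u(436,126),.003)
e=onz(c,u(353,250),.003);f=onz(c,u(437.5,251),.003)
print(a,b,np.linalg.norm(a-b),"56?");print(e,f,np.linalg.norm(e-f))
t=(a+b)/2;m=(e+f)/2;v=t-m;print(np.linalg.norm(v),"111?",np.degrees(np.arctan2(v[1],v[0])))
w=b-a; yw=np.degrees(np.arctan2(w[1],w[0])); w=f-e;print(yw+90,np.degrees(np.arctan2(w[1],w[0]))+90)
v/=np.linalg.norm(v);print("origin",(t-.036*v),(m+.075*v)); O=(t-.036*v+m+.075*v)/2
print("grip",O-.126*v)
h1=onz(c,u(393,250),.036);h2=onz(c,u(390.5,346),.036);w=h1-h2;print("handle",h1,h2,np.linalg.norm(w),np.degrees(np.arctan2(w[1],w[0])))
y=tgt(70).as_matrix()[:,1]
G=O-.126*v;G[2]=.028
print("target",G+.002*y)
go(G+.002*y,tgt(70))
E
```

```text
[ 0.455  -0.0635  0.003 ] [ 0.5088 -0.083   0.003 ] 0.057156273558704694 56?
[ 0.4163 -0.1661  0.003 ] [ 0.4685 -0.1858  0.003 ] 0.05578609461434438
0.11003601432050719 111? 68.9739326269949
70.12636246821238 69.30004790660448
origin [ 0.469  -0.1068  0.003 ] [ 0.4693 -0.1059  0.003 ]
grip [ 0.4239 -0.224   0.003 ]
handle [ 0.4352 -0.1934  0.036 ] [ 0.415  -0.2468  0.036 ] 0.05709604467612479 69.21138819436139
target [ 0.4244 -0.2228  0.0265]
t 2.55 tcp [ 0.4075 -0.2852  0.1087] F [ 0.3699 -0.3309 -0.2838] w 0.0853
joints [ 1.2941  0.439  -0.4346  1.8013 -0.4263  1.3303  0.6999]
rot [-0.1276  0.0142  0.1927] 0.23151815653637395
shift after rot [  3.5029 104.4584  -5.4558]
shift now [  3.1502 104.4572  -5.6892] mm; |d| 104.65944540382988
```

Emit:
{"fn": "apply_moves", "kwargs": {"motion": [[[0.0004, 0.013, -0.0006], [0, 0, 0]], [[0.0004, 0.013, -0.0006], [0, 0, 0]], [[0.0004, 0.013, -0.0006], [0, 0, 0]], [[0.0004, 0.013, -0.0006], [0, 0, 0]], [[0.0004, 0.013, -0.0006], [0, 0, 0]], [[0.0004, 0.013, -0.0006], [0, 0, 0]], [[0.0004, 0.013, -0.0006], [0, 0, 0]], [[0.0003, 0.0135, -0.0006], [0, 0, 0]], [[0, 0, 0], [0, 0, 0]], [[0, 0, 0], [0, 0, 0]]]}}

```text
time: 3.38
tcp_pos: [0.4251, -0.2234, 0.0264]
orientation: [-0.183, 0.683, -0.407, 0.579]
ft_force: [-0.1, 0.1, 0.2]
width: 0.0856
```

```bash
python3 - <<'E'
from h import *
go([.4244,-.2228,.0265],tgt(69.5))
im=robot.get_image("wrist")[:,:,::-1]; cv2.imwrite("pics/w2.png",cv2.resize(im,(800,600),interpolation=cv2.INTER_CUBIC))
E
```

```text
t 3.38 tcp [ 0.4251 -0.2234  0.0264] F [-0.1277  0.1373  0.167 ] w 0.0856
joints [ 1.2359  0.5085 -0.4609  1.9277 -0.4502  1.1173  0.7161]
rot [0.1899 0.3396 0.0911] 0.39958277261383907
shift after rot [-0.3423  0.1005 -0.8441]
shift now [-0.3474  0.1028 -0.8418] mm; |d| 0.9164191406591798
```

View pics/w2.png

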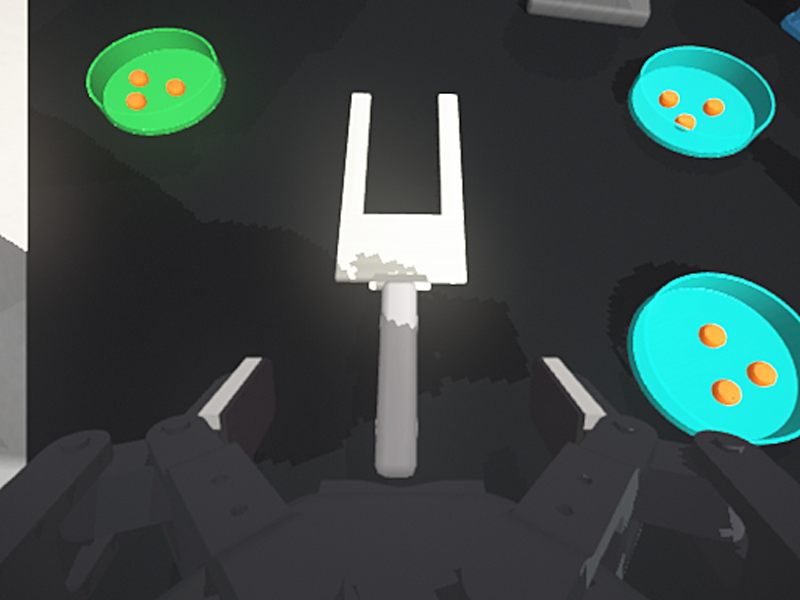

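Emit:
{"fn": "apply_moves", "kwargs": {"motion": [[[0, 0, 0], [0, 0, 0]], [[0, 0, 0], [0, 0, 0]], [[0, 0, 0], [0, 0, 0]], [[0, 0, 0], [0, 0, 0]], [[0, 0, 0], [0, 0, 0]], [[0, 0, 0], [0, 0, 0]], [[0, 0, 0], [0, 0, 0]], [[0, 0, 0], [0, 0, 0]], [[0, 0, 0], [0, 0, 0]], [[0, 0, 0], [0, 0, 0]]], "jaw": 0, "newtons": 90}}

```text
time: 4.27
tcp_pos: [0.4256, -0.2222, 0.0265]
orientation: [-0.183, 0.682, -0.406, 0.58]
ft_force: [-1.0, -0.8, 2.2]
width: 0.0106
```

```bash
python3 - <<'E'
from h import *
go([.4244,-.2228,.0265],tgt(69.5))
im=robot.get_image("wrist")[:,:,::-1]; cv2.imwrite("pics/w3.png",cv2.resize(im,(800,600),interpolation=cv2.INTER_CUBIC))
E
```

```text
t 4.27 tcp [ 0.4256 -0.2222  0.0265] F [-0.9792 -0.8409  2.235 ] w 0.0106
joints [ 1.235   0.5086 -0.4622  1.9282 -0.4507  1.1171  0.7164]
rot [0.2455 0.4409 0.0382] 0.5060380146537784
shift after rot [ 0.7472 -0.6863 -0.8926]
shift now [ 0.7408 -0.682  -0.9013] mm; |d| 1.3513634258716782
```

View pics/w3.png

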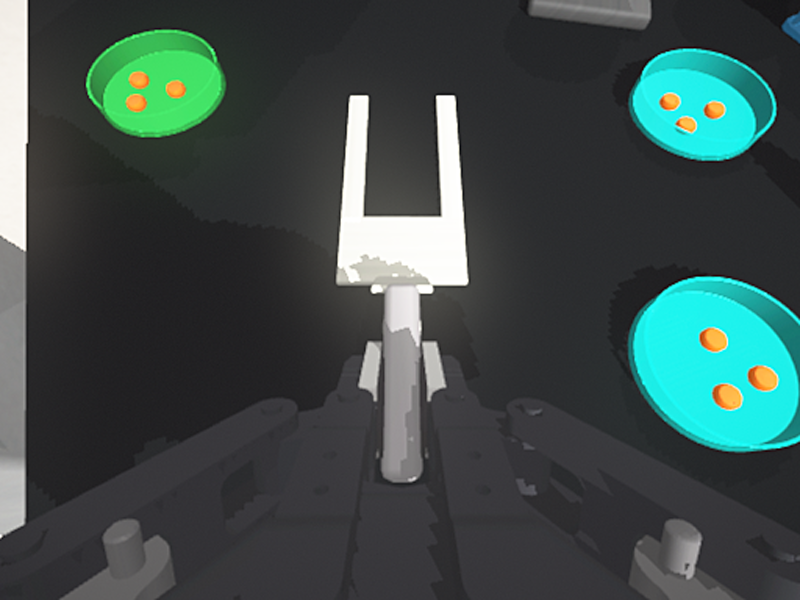

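```bash
cat >> h.py <<'E'
u=lambda x,y:(x*.64-.5+.32,y*.64-.5+.32)
def lifter(c,a,b,e,f,z):
    a,b,e,f=[onz(c,u(*q),z) for q in (a,b,e,f)]
    t=(a+b)/2;m=(e+f)/2;v=t-m;L=np.linalg.norm(v);v/=L
    O=(t-.036*v+m+.075*v)/2
    print("len",L,"w",np.linalg.norm(a-b),np.linalg.norm(e-f),"yaw",np.degrees(np.arctan2(v[1],v[0])),"O",O)
    return O,v
E
python3 - <<'E'
from h import *
c=cal("wrist"); 
O,v=lifter(c,(349,97),(456,97),(337,284),(468,285),.003)
o,t,r=st()
d=O-t; d[2]=0; n=np.cross([0,0,1],v)
ty=r.as_matrix()[:,1]; print("tool yaw",np.degrees(np.arctan2(ty[1],ty[0])),"tilt",np.degrees(np.arcsin(np.hypot(*ty[:2]))),"zaxis z",r.as_matrix()[2,2])
print("lifter origin ahead of tcp",d@v,d@n)
E
```

```text
len 0.11060923306181748 w 0.05683866255590185 0.05542242398658941 yaw 69.91639300411903 O [ 0.4681 -0.1062  0.003 ]
tool yaw 69.88118639219128 tilt 39.96213928728373 zaxis z 0.0017427067803377772
lifter origin ahead of tcp 0.12352083161480554 -0.00011404264906685769
```

Emit:
{"fn": "apply_moves", "kwargs": {"motion": [[[-0.003, -0.004, 0], [0, 0, 0]], [[-0.007, -0.008, 0], [0, 0, 0]], [[-0.007, -0.008, 0], [0, 0, 0]], [[-0.007, -0.008, 0], [0, 0, 0]], [[-0.007, -0.009, 0], [0, 0, 0]], [[-0.007, -0.008, 0], [0, 0, 0]], [[-0.003, -0.004, 0], [0, 0, 0]], [[0, 0, 0], [2.09, 2.49, 0]], [[0, 0, 0], [2.09, 2.49, 0]], [[0, 0, 0], [2.09, 2.49, 0]], [[0, 0, 0], [2.09, 2.49, 0]], [[0, 0, 0], [0, 0, 0]], [[0, 0, 0], [0, 0, 0]]]}}

```text
time: 5.4
tcp_pos: [0.425, -0.2221, 0.0904]
orientation: [-0.105, 0.699, -0.469, 0.53]
ft_force: [-0.0, -0.6, -0.7]
width: 0.0105
```

```bash
python3 - <<'E'
from h import *
go([.4987,-.2125,.0905],tgt(57))
for n in ("wrist","side","top"):
    c=cal(n); np.savez(n+"4",K=c[0],E=c[1])
    im=robot.get_image(n)[:,:,::-1]; cv2.imwrite(f"pics/{n}4.png",cv2.resize(im,(800,600),interpolation=cv2.INTER_CUBIC))
    if n=="side": cv2.imwrite("pics/side4c.png",cv2.resize(im[180:300,100:300],None,fx=4,fy=4,interpolation=cv2.INTER_CUBIC))
    if n=="top": cv2.imwrite("pics/top4c.png",cv2.resize(im[130:260,230:390],None,fx=5,fy=5,interpolation=cv2.INTER_CUBIC)[:600,:800])
E
```

```text
t 5.4 tcp [ 0.425  -0.2221  0.0904] F [-0.0481 -0.5881 -0.7257] w 0.0105
joints [ 1.2967  0.3167 -0.468   2.0168 -0.5954  1.1194  0.6031]
rot [-0.0506  0.1132  0.0553] 0.1357332984924188
shift after rot [-36.9079  30.8926  56.5694]
shift now [-36.826   30.9069  56.6149] mm; |d| 74.27409524914341
```

View pics/wrist4.png

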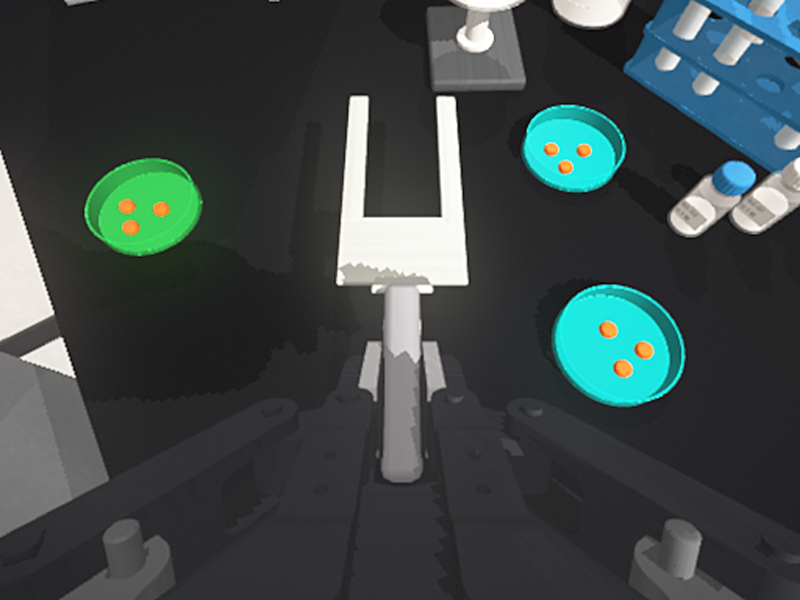

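View pics/side4c.png

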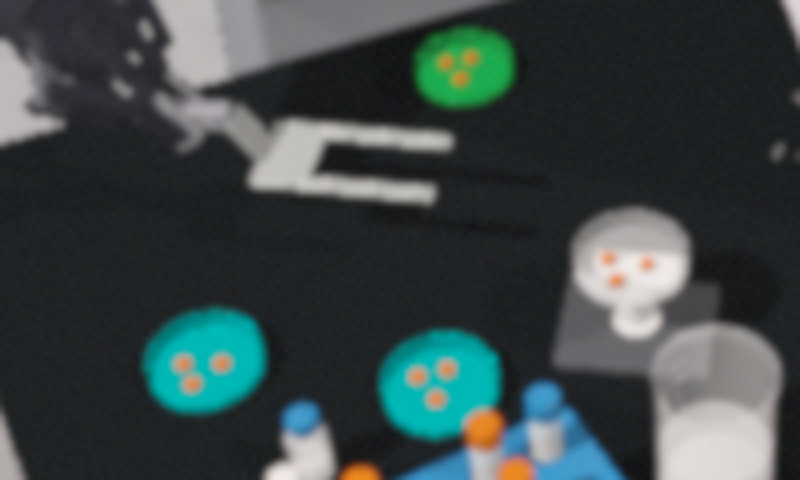

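View pics/top4c.png

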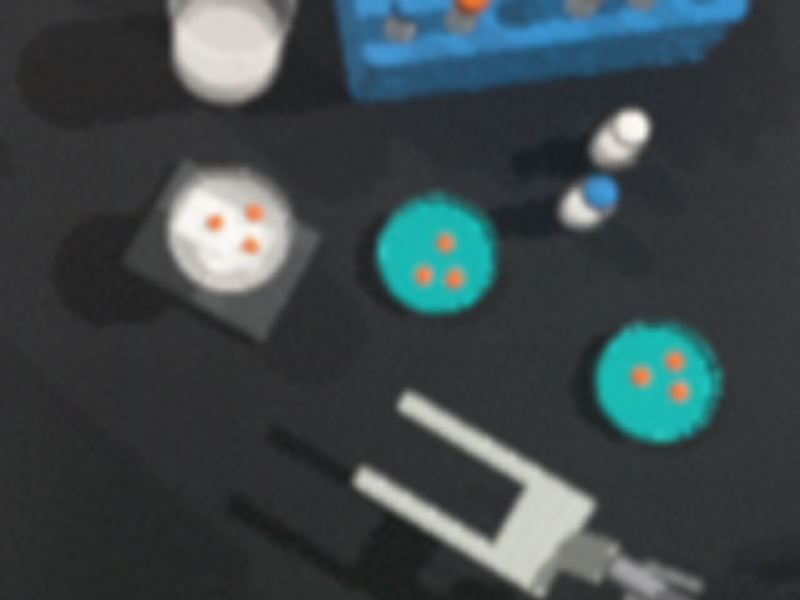

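```bash
python3 - <<'E'
from h import *
d=np.load("wrist4.npz");c=(d["K"],d["E"])
im=cv2.imread("pics/wrist4.png")[0:130,380:580]; cv2.imwrite("pics/w4c.png",cv2.resize(im,None,fx=4,fy=4))
d=np.load("top4.npz");T=(d["K"],d["E"]); d=np.load("side4.npz");S=(d["K"],d["E"])
tt=lambda x,y:((x+.5)/5-.5+230,(y+.5)/5-.5+130); ss=lambda x,y:((x+.5)/4-.5+100,(y+.5)/4-.5+180)
z=.0904-.0265+.003
def lf(c,f,*q):
    a,b,e,g=[onz(c,f(*k),z) for k in q]; t=(a+b)/2;m=(e+g)/2;v=t-m;L=np.linalg.norm(v);v/=L
    print(L,np.linalg.norm(a-b),np.degrees(np.arctan2(v[1],v[0])),"O",(t-.036*v+m+.075*v)/2)
lf(T,tt,(406,390),(352,481),(598,502),(540,597))
o,t,r=st();print("expected O",t+.124*np.array([np.cos(np.radians(57.05)),np.sin(np.radians(57.05)),0]))
tip=[onz(S,ss(*k),z) for k in((455,141),(436,195))];print("side tips",np.mean(tip,0),"exp",t+.160*np.array([.544,.839,0]))
print("dish T",onz(T,tt(230,231),.0605),"S",onz(S,ss(632,257),.0605))
for q in [(122,258),(262,342),(322,235),(185,157)]: print("foot",onz(T,tt(*q),.01))
E
```

```text
0.11189800242749019 0.0552557741466605 56.894261439758516 O [ 0.4949 -0.1172  0.0669]
expected O [ 0.4933 -0.1182  0.0904]
side tips [ 0.5174 -0.0847  0.0669] exp [ 0.5129 -0.088   0.0904]
dish T [ 0.6264 -0.0141  0.0605] S [ 0.6272 -0.0121  0.0605]
foot [0.6245 0.0442 0.01  ]
foot [ 0.5747 -0.032   0.01  ]
foot [ 0.6343 -0.068   0.01  ]
foot [0.6816 0.0071 0.01  ]
```

View pics/w4c.png

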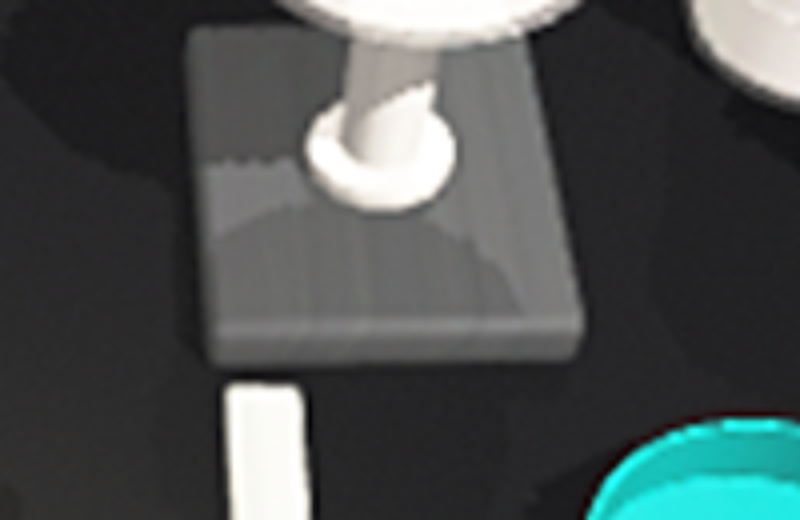

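```bash
python3 - <<'E'
from h import *
d=np.load("wrist4.npz");c=(d["K"],d["E"])
P=lambda x,y,z:onz(c,u(x/4+380,y/4),z)
a,b,f,g=P(210,320,.01),P(580,322,.01),P(188,28,.01),P(527,36,.01)
print(a,b,f,g,np.linalg.norm(a-b),np.linalg.norm(a-f))
for v in (b-a,f-a,g-b): print(np.degrees(np.arctan2(v[1],v[0])))
print((a+b)/2+.045*np.array([.545,.839,0]),(a+b+f+g)/4, "stem",P(380,165,.012))
E
```

```text
[ 0.5762 -0.0306  0.01  ] [ 0.633  -0.0679  0.01  ] [0.6209 0.0418 0.01  ] [0.6776 0.0023 0.01  ] 0.06788702457003536 0.08513717526491532
-33.2543433846204
58.32531185210269
57.567026974564705
[ 0.6292 -0.0115  0.01  ] [ 0.6269 -0.0136  0.01  ] stem [ 0.6264 -0.0153  0.012 ]
```

Emit:
{"fn": "apply_moves", "kwargs": {"motion": [[[-0.0013, 0.0037, 0.0043], [0, 0, 0]], [[-0.0025, 0.0067, 0.0074], [0, 0, 0]], [[-0.0025, 0.0067, 0.0074], [0, 0, 0]], [[-0.0025, 0.0067, 0.0074], [0, 0, 0]], [[-0.0025, 0.0067, 0.0074], [0, 0, 0]], [[-0.0025, 0.0067, 0.0074], [0, 0, 0]], [[-0.0025, 0.0067, 0.0074], [0, 0, 0]], [[-0.0022, 0.0063, 0.0068], [0, 0, 0]], [[0, 0, 0], [0, 0, 0]], [[0, 0, 0], [0, 0, 0]]]}}

```text
time: 6.38
tcp_pos: [0.4976, -0.2128, 0.0635]
orientation: [-0.105, 0.699, -0.468, 0.53]
ft_force: [0.2, -0.3, -0.1]
width: 0.0105
```

```bash
python3 - <<'E'
from h import *
go([.628-.124*.545,-.013-.124*.839,.0635],tgt(57))
for n in ("wrist","side","top"):
    c=cal(n); np.savez(n+"5",K=c[0],E=c[1])
    im=robot.get_image(n)[:,:,::-1]
    if n=="wrist": cv2.imwrite(f"pics/{n}5.png",cv2.resize(im,(800,600),interpolation=cv2.INTER_CUBIC))
    if n=="side": cv2.imwrite("pics/side5c.png",cv2.resize(im[180:300,100:300],None,fx=4,fy=4,interpolation=cv2.INTER_CUBIC))
    if n=="top": cv2.imwrite("pics/top5c.png",cv2.resize(im[130:250,230:390],None,fx=5,fy=5,interpolation=cv2.INTER_CUBIC))
E
```

```text
t 6.38 tcp [ 0.4976 -0.2128  0.0635] F [ 0.1595 -0.2674 -0.061 ] w 0.0105
joints [ 1.186   0.4406 -0.4896  1.9307 -0.5829  1.017   0.5139]
rot [-0.0045  0.0966 -0.012 ] 0.09749683196729061
shift after rot [-87.7579  73.5778   0.564 ]
shift now [-87.7413  73.5963   0.7063] mm; |d| 114.52270225132183
```

View pics/wrist5.png

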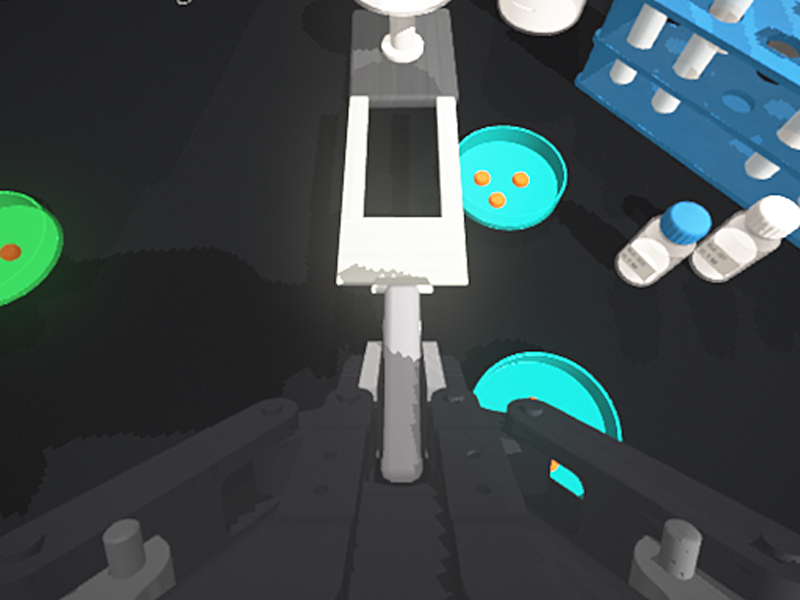

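View pics/top5c.png

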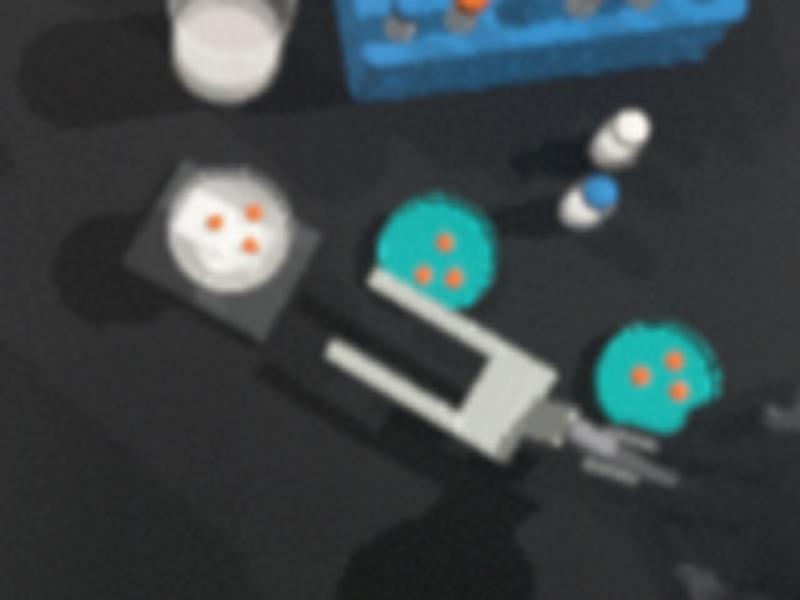

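View pics/side5c.png

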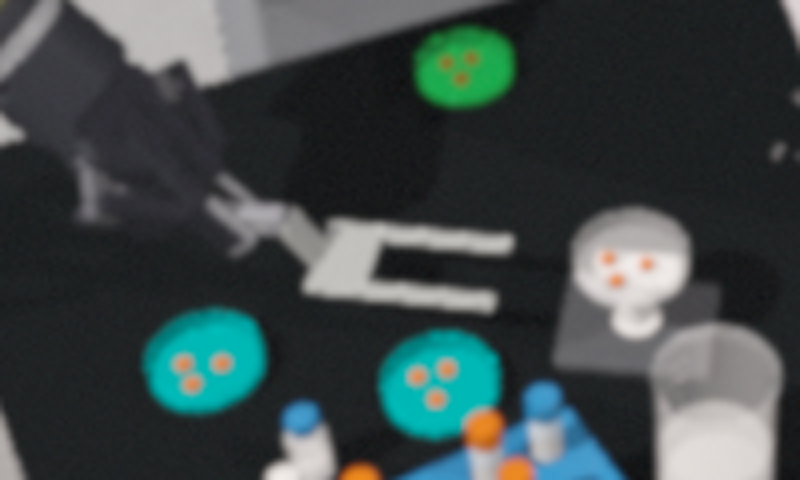

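Emit:
{"fn": "apply_moves", "kwargs": {"motion": [[[-0.0036, 0.003, 0.0005], [0, 0, 0]], [[-0.0072, 0.0061, 0], [0, 0, 0]], [[-0.0073, 0.0061, 0], [0, 0, 0]], [[-0.0072, 0.0061, 0], [0, 0, 0]], [[-0.0073, 0.0061, 0], [0, 0, 0]], [[-0.0072, 0.0061, 0], [0, 0, 0]], [[-0.0073, 0.0061, 0], [0, 0, 0]], [[-0.0072, 0.0061, 0], [0, 0, 0]], [[-0.0073, 0.0061, 0], [0, 0, 0]], [[-0.0072, 0.0061, 0], [0, 0, 0]], [[-0.0073, 0.0061, 0], [0, 0, 0]], [[-0.0072, 0.0061, 0], [0, 0, 0]], [[-0.0036, 0.003, 0], [0, 0, 0]], [[0, 0, 0], [0, 0, 0]], [[0, 0, 0], [0, 0, 0]]]}}

```text
time: 7.78
tcp_pos: [0.5596, -0.1182, 0.0635]
orientation: [-0.105, 0.699, -0.469, 0.53]
ft_force: [-0.0, -0.5, -0.7]
width: 0.0106
```

```bash
python3 - <<'E'
from h import *
go([.6272-.124*.545,-.0136-.124*.839,.0635],tgt(57))
for n in ("wrist","side","top"):
    c=cal(n); np.savez(n+"6",K=c[0],E=c[1])
    im=robot.get_image(n)[:,:,::-1]
    if n=="wrist": cv2.imwrite(f"pics/{n}6.png",cv2.resize(im,(800,600),interpolation=cv2.INTER_CUBIC))
    if n=="side": cv2.imwrite("pics/side6c.png",cv2.resize(im[180:300,140:340],None,fx=4,fy=4,interpolation=cv2.INTER_CUBIC))
    if n=="top": cv2.imwrite("pics/top6c.png",cv2.resize(im[130:250,210:370],None,fx=5,fy=5,interpolation=cv2.INTER_CUBIC))
E
```

```text
t 7.78 tcp [ 0.5596 -0.1182  0.0635] F [-0.0172 -0.4678 -0.6996] w 0.0106
joints [ 1.0446  0.4298 -0.5624  1.9644 -0.634   0.8764  0.3841]
rot [-0.0614  0.0819  0.0284] 0.10620658834349671
shift after rot [-0.4328  0.3075 -0.3071]
shift now [-0.4334  0.307  -0.3068] mm; |d| 0.6133472828871476
```

View pics/wrist6.png

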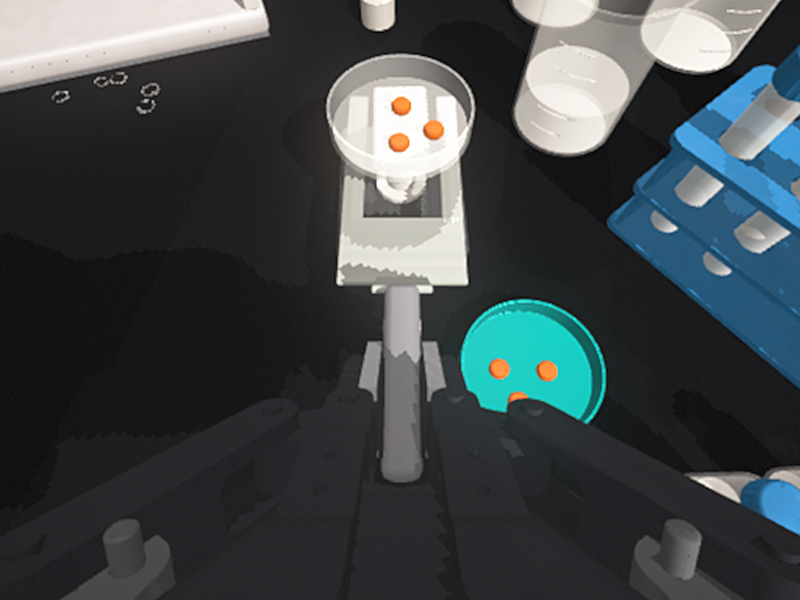

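View pics/top6c.png

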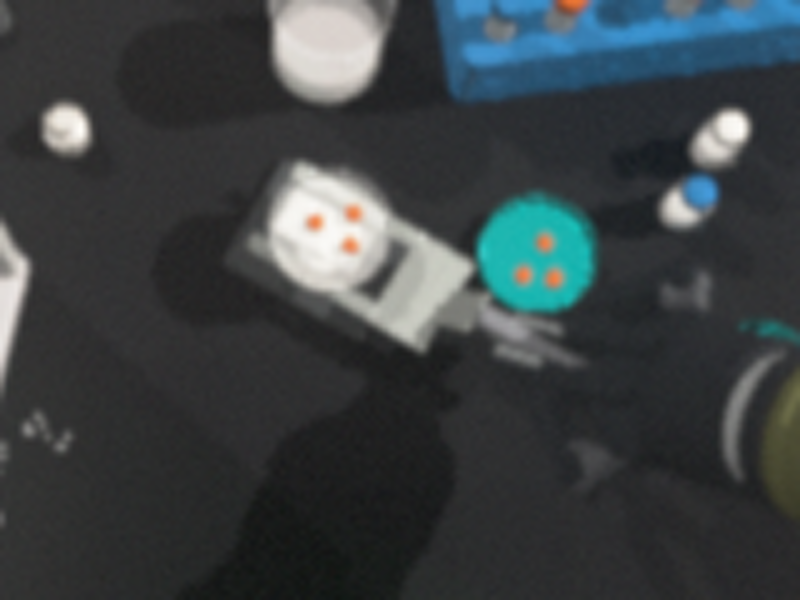

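View pics/side6c.png

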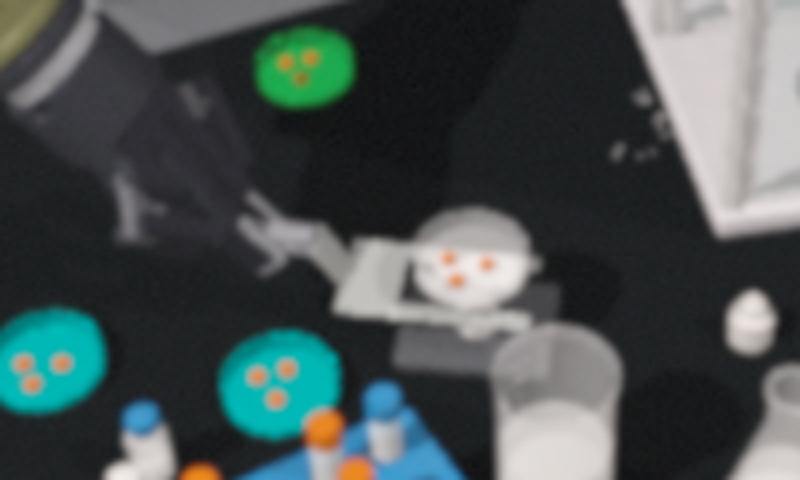

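Emit:
{"fn": "apply_moves", "kwargs": {"motion": [[[-0.0026, -0.0031, 0], [0, 0, 0]], [[-0.0026, -0.0031, 0], [0, 0, 0]], [[-0.0013, -0.0015, 0], [0, 0, 0]], [[-0.0007, -0.0008, 0], [0, 0, 0]], [[-0.0007, -0.0008, 0], [0, 0, 0]], [[-0.0007, -0.0008, 0], [0, 0, 0]], [[-0.0007, -0.0008, 0], [0, 0, 0]], [[-0.0007, -0.0008, 0], [0, 0, 0]], [[-0.0007, -0.0008, 0], [0, 0, 0]], [[-0.0013, -0.0015, 0], [0, 0, 0]], [[-0.002, -0.0023, 0], [0, 0, 0]], [[-0.0026, -0.0031, 0], [0, 0, 0]], [[-0.0032, -0.0038, 0], [0, 0, 0]], [[-0.0032, -0.0038, 0], [0, 0, 0]], [[-0.0032, -0.0038, 0], [0, 0, 0]], [[-0.0026, -0.0031, 0], [0, 0, 0]], [[-0.0013, -0.0015, 0], [0, 0, 0]], [[0, 0, 0], [0, 0, 0]], [[0, 0, 0], [0, 0, 0]]]}}

```text
time: 9.52
tcp_pos: [0.5597, -0.1182, 0.1101]
orientation: [-0.105, 0.699, -0.469, 0.53]
ft_force: [-0.2, 0.0, -1.4]
width: 0.0105
```

```bash
python3 - <<'E'
from h import *
e=np.array([np.cos(np.radians(76.2)),np.sin(np.radians(76.2))])
p=np.array([.5655,.297])-(.124+.2)*e; print(p)
go([*p,.0905],tgt(76.2))
for n in ("wrist","side"):
    c=cal(n); np.savez(n+"7",K=c[0],E=c[1])
    im=robot.get_image(n)[:,:,::-1]
    if n=="wrist": cv2.imwrite(f"pics/{n}7.png",cv2.resize(im,(800,600),interpolation=cv2.INTER_CUBIC))
    if n=="side": cv2.imwrite("pics/side7c.png",cv2.resize(im[180:300,140:340],None,fx=4,fy=4,interpolation=cv2.INTER_CUBIC))
E
```

```text
[ 0.4882 -0.0176]
t 9.52 tcp [ 0.5597 -0.1182  0.1101] F [-0.1506  0.029  -1.379 ] w 0.0105
joints [ 1.0553  0.3509 -0.5698  1.9434 -0.6388  0.9581  0.3339]
rot [-12.4238 -14.6415   0.0503] 19.20229300150014
shift after rot [-49.1397  66.7775 -93.3613]
shift now [ -22.3523   43.9743 -114.7036] mm; |d| 124.86101005765492
```

View pics/wrist7.png

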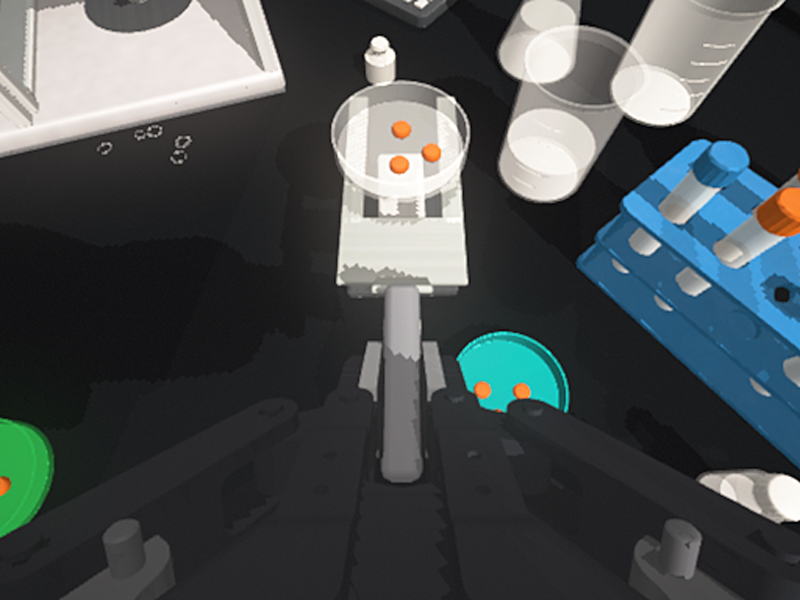

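View pics/side7c.png

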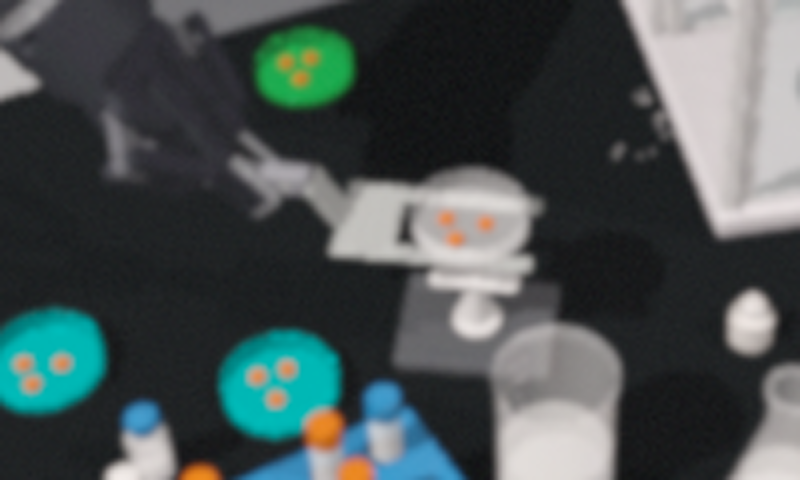

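Emit:
{"fn": "apply_moves", "kwargs": {"motion": [[[-0.0006, 0.0005, -0.0019], [0, 0, 0]], [[-0.0014, 0.0012, -0.0047], [0, 0, 0]], [[-0.0023, 0.0019, -0.0075], [0, 0, 0]], [[-0.0023, 0.0019, -0.0075], [0, 0, 0]], [[-0.0023, 0.0019, -0.0075], [0, 0, 0]], [[-0.0023, 0.0019, -0.0075], [0, 0, 0]], [[-0.0023, 0.0019, -0.0075], [0, 0, 0]], [[-0.0023, 0.0019, -0.0075], [0, 0, 0]], [[-0.0023, 0.0019, -0.0075], [0, 0, 0]], [[-0.0023, 0.0019, -0.0075], [0, 0, 0]], [[-0.0023, 0.0019, -0.0075], [0, 0, 0]], [[-0.0023, 0.0019, -0.0075], [0, 0, 0]], [[-0.0023, 0.0019, -0.0075], [0, 0, 0]], [[-0.0023, 0.0019, -0.0075], [0, 0, 0]], [[-0.0023, 0.0019, -0.0075], [0, 0, 0]], [[-0.0014, 0.0012, -0.0047], [0, 0, 0]], [[-0.0014, 0.0012, -0.0047], [0, 0, 0]], [[-0.0006, 0.0005, -0.0019], [0, 0, 0]]]}}

```text
time: 11.12
tcp_pos: [0.4874, -0.0161, 0.11]
orientation: [-0.105, 0.699, -0.469, 0.53]
ft_force: [-0.1, 0.3, -2.2]
width: 0.0109
```

Emit:
{"fn": "apply_moves", "kwargs": {"motion": [[[0, 0, 0], [-0.5, -0.6, 0]], [[0, 0, 0], [-1.03, -1.22, 0]], [[0, 0, 0], [-1.03, -1.22, 0]], [[0, 0, 0], [-1.03, -1.22, 0]], [[0, 0, 0], [-1.03, -1.22, 0]], [[0, 0, 0], [-1.03, -1.22, 0]], [[0, 0, 0], [-1.03, -1.22, 0]], [[0, 0, 0], [-1.03, -1.22, 0]], [[0, 0, 0], [-1.03, -1.22, 0]], [[0, 0, 0], [-1.03, -1.22, 0]], [[0, 0, 0], [-1.03, -1.22, 0]], [[0, 0, 0], [-1.03, -1.22, 0]], [[0, 0, 0], [-0.5, -0.6, 0]], [[0, 0, 0], [0, 0, 0]], [[0, 0, 0], [0, 0, 0]]]}}

```text
time: 12.37
tcp_pos: [0.4879, -0.0167, 0.11]
orientation: [-0.219, 0.672, -0.374, 0.6]
ft_force: [0.8, 0.1, -0.8]
width: 0.0105
```

```bash
python3 - <<'E'
from h import *
go([.4882,-.0176,.0905],tgt(76.2))
for n in ("wrist","top"):
    c=cal(n); np.savez(n+"8",K=c[0],E=c[1])
    im=robot.get_image(n)[:,:,::-1]; cv2.imwrite(f"pics/{n}8_raw.png",im)
    if n=="wrist": cv2.imwrite(f"pics/{n}8.png",cv2.resize(im,(800,600),interpolation=cv2.INTER_CUBIC))
    if n=="top": cv2.imwrite("pics/top8c.png",cv2.resize(im[140:280,80:280],None,fx=4,fy=4,interpolation=cv2.INTER_CUBIC))
E
```

```text
t 12.37 tcp [ 0.4879 -0.0167  0.11  ] F [ 0.804   0.0684 -0.7589] w 0.0105
joints [ 1.0302  0.2838 -0.654   2.0382 -0.5985  1.073   0.4896]
rot [-0.066  -0.0254  0.0318] 0.07751509329511866
shift after rot [13.194  14.4071  0.4834]
shift now [13.1858 14.415   0.4727] mm; |d| 19.541754685434178
```

View pics/wrist8.png

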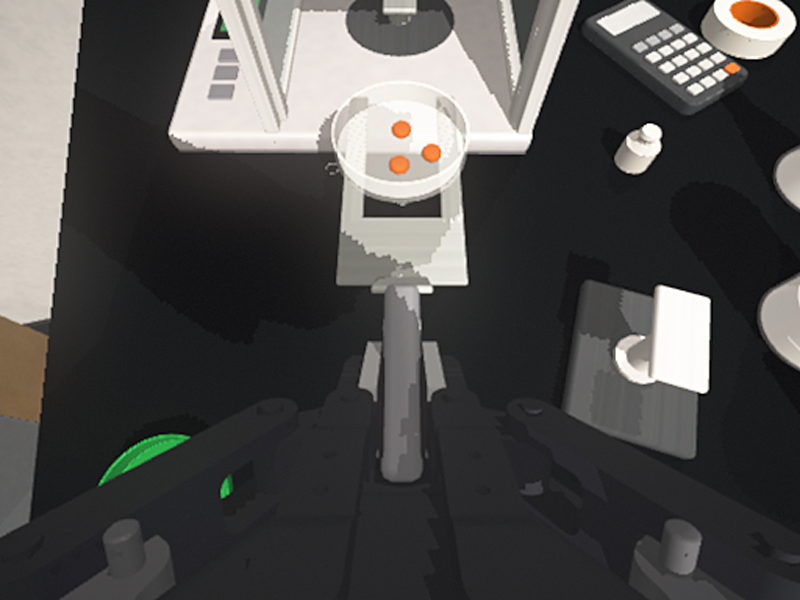

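View pics/top8c.png

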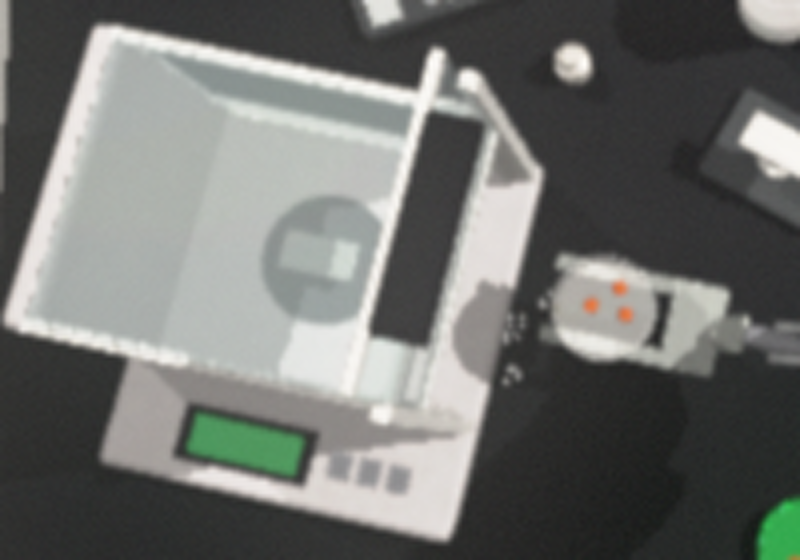

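```bash
python3 - <<'E'
from h import *
d=np.load("wrist8.npz");c=(d["K"],d["E"])
im=cv2.imread("pics/wrist8.png"); cv2.imwrite("pics/w8a.png",cv2.resize(im[0:200,150:350],None,fx=3,fy=3));cv2.imwrite("pics/w8b.png",cv2.resize(im[0:210,310:560],None,fx=3,fy=2.85))
E
```

```text
(no output)
```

View pics/w8a.png

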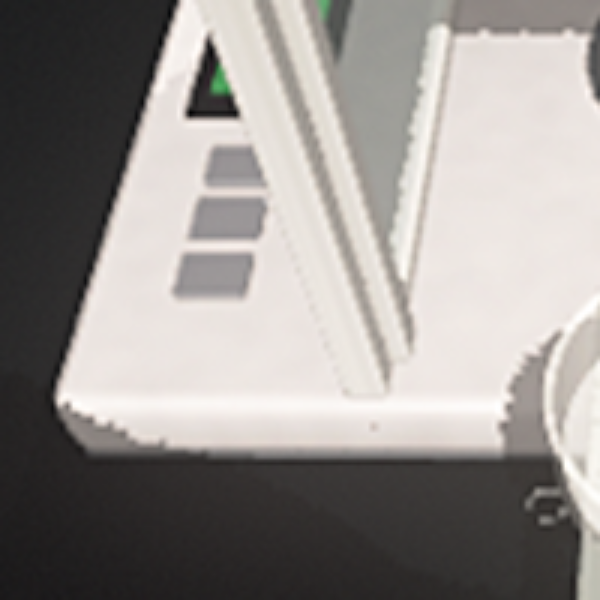

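View pics/w8b.png

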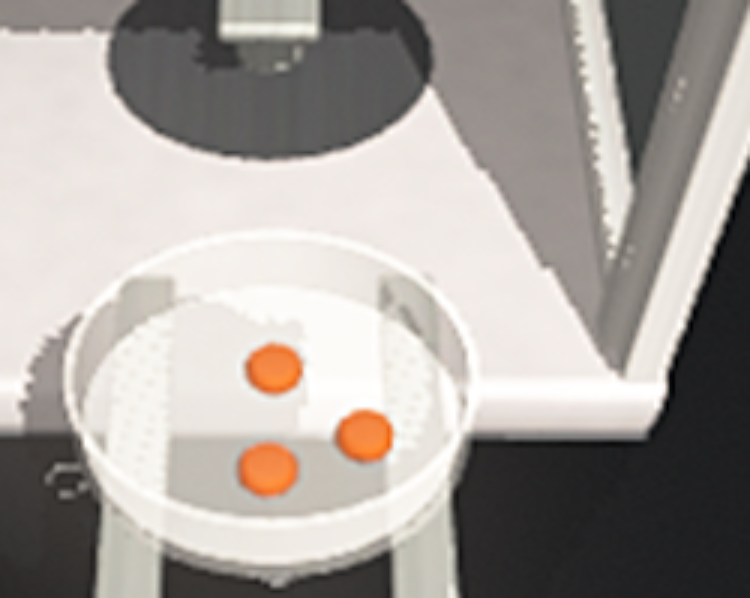

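```bash
python3 - <<'E'
from h import *
d=np.load("wrist8.npz");c=(d["K"],d["E"])
P=lambda x,y,z:onz(c,u(x,y),z)
o,t,r=st(); ty=r.as_matrix()[:,1]; yaw=np.degrees(np.arctan2(ty[1],ty[0])); print("tool yaw",yaw)
a,b=P(168.3,133.3,.022),P(532.3,134,.022); v=a-b; print("base edge",a,b,np.linalg.norm(v),"yaw",np.degrees(np.arctan2(v[1],v[0]))-90)
yb=np.radians(np.degrees(np.arctan2(v[1],v[0]))-90)
for yb in (yb,np.radians(76.2)):
  e=np.array([np.cos(yb),np.sin(yb),0]);n=np.array([-e[1],e[0],0])
  print("O from edge",(a+b)/2+.127*e-.0345*n)
p,q=P(383,8,.046),P(416.7,8,.046); v=p-q;print("carrier",p,q,np.linalg.norm(v),np.degrees(np.arctan2(v[1],v[0]))-90,"O",(p+q)/2+.025*e)
z=.11-.0265+.003+.013
f,g,h,i=P(400,80.7,z),P(400,182.5,z),P(331.7,131,z),P(469.3,131,z)
print("dish",(f+g)/2,np.linalg.norm(f-g),(h+i)/2,np.linalg.norm(h-i))
ey=np.radians(yaw);print("lifter O",t[:2]+.124*np.array([np.cos(ey),np.sin(ey)]))
O,v=lifter(c,(349,97),(456,97),(337,284),(468,285),z-.013)
E
```

```text
tool yaw 76.0904588537278
base edge [0.3754 0.2156 0.022 ] [0.6248 0.1535 0.022 ] 0.2570527851901411 yaw 76.01945768191405
O from edge [0.5643 0.2995 0.022 ]
O from edge [0.5639 0.2997 0.022 ]
carrier [0.5461 0.2782 0.046 ] [0.5708 0.2721 0.046 ] 0.025444596877414766 76.19941551705392 O [0.5644 0.2994 0.046 ]
dish [0.5166 0.1039 0.0995] 0.06359415752558457 [0.5165 0.1021 0.0995] 0.06431312278038522
lifter O [0.5175 0.1037]
len 0.1106629381492453 w 0.0568631476536654 0.055442941597849044 yaw 76.0573769518104 O [0.5178 0.1033 0.0865]
```

Emit:
{"fn": "apply_moves", "kwargs": {"motion": [[[-0.0013, 0.0015, 0], [0, 0, 0]], [[-0.0032, 0.0038, 0], [0, 0, 0]], [[-0.0052, 0.0061, 0], [0, 0, 0]], [[-0.0052, 0.0061, 0], [0, 0, 0]], [[-0.0052, 0.0061, 0], [0, 0, 0]], [[-0.0052, 0.0061, 0], [0, 0, 0]], [[-0.0052, 0.0061, 0], [0, 0, 0]], [[-0.0052, 0.0061, 0], [0, 0, 0]], [[-0.0052, 0.0061, 0], [0, 0, 0]], [[-0.0052, 0.0061, 0], [0, 0, 0]], [[-0.0052, 0.0061, 0], [0, 0, 0]], [[-0.0052, 0.0061, 0], [0, 0, 0]], [[-0.0052, 0.0061, 0], [0, 0, 0]], [[-0.0052, 0.0061, 0], [0, 0, 0]], [[-0.0052, 0.0061, 0], [0, 0, 0]], [[-0.0032, 0.0038, 0], [0, 0, 0]], [[-0.0013, 0.0015, 0], [0, 0, 0]], [[0, 0, 0], [0, 0, 0]]]}}

```text
time: 13.97
tcp_pos: [0.5157, 0.0969, 0.0903]
orientation: [-0.22, 0.672, -0.374, 0.6]
ft_force: [-0.3, 0.1, -1.3]
width: 0.0105
```

```bash
python3 - <<'E'
from h import *
e=np.array([.2402,.9707]); p=np.array([.4879,-.0167])+.17*e
go([*p,.0805],tgt(76.1))
for n in ("wrist","side"):
    im=robot.get_image(n)[:,:,::-1]; cv2.imwrite(f"pics/{n}9.png",cv2.resize(im,(800,600),interpolation=cv2.INTER_CUBIC))
E
```

```text
t 13.97 tcp [0.5157 0.0969 0.0903] F [-0.2774  0.1159 -1.3056] w 0.0105
joints [ 0.8704  0.3105 -0.7411  2.0808 -0.6533  0.879   0.3573]
rot [0.0267 0.0778 0.0303] 0.08769639944315129
shift after rot [-34.3251  41.5568   0.2876]
shift now [-34.3467  41.5385   0.3536] mm; |d| 53.90048349163489
```

View pics/wrist9.png

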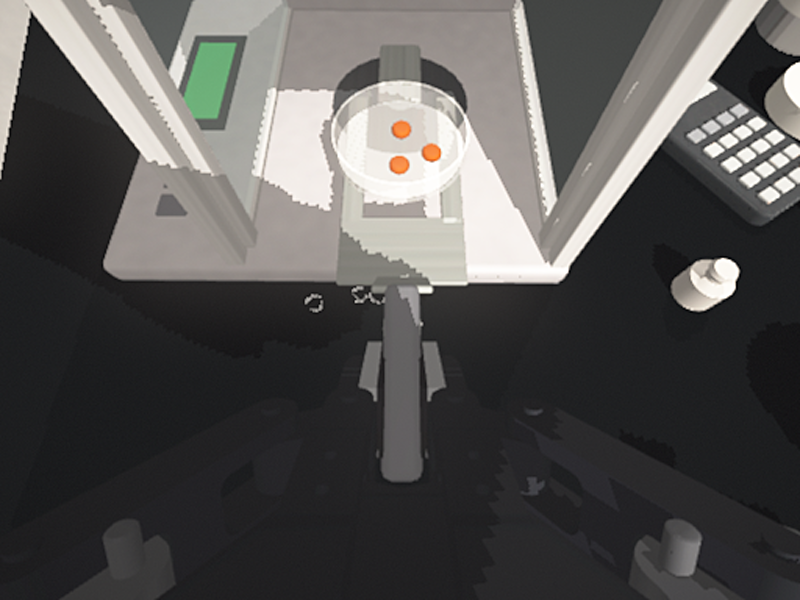

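View pics/side9.png

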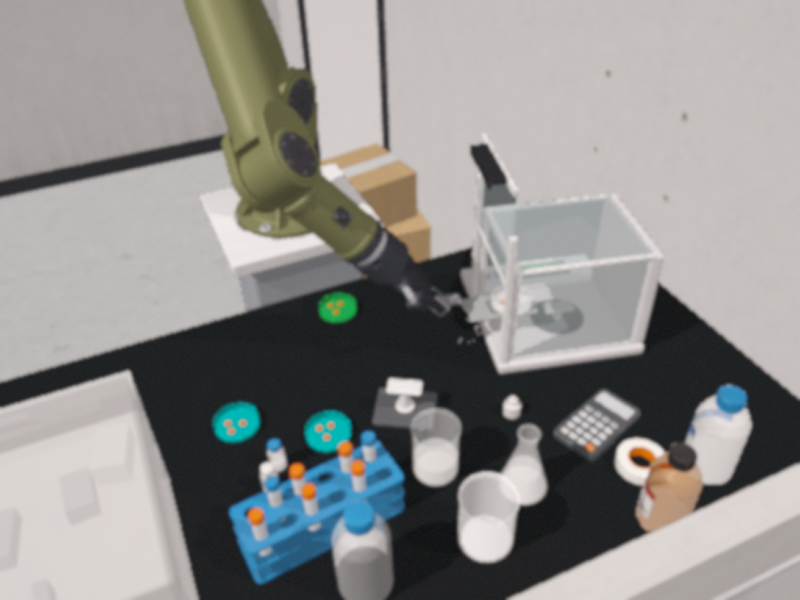

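```bash
python3 - <<'E'
from h import *
im=cv2.imread("pics/wrist9.png"); cv2.imwrite("pics/w9a.png",cv2.resize(im[20:220,310:490],None,fx=4,fy=3))
c=cal("wrist");P=lambda x,y,z:onz(c,u(x,y),z)
e=np.array([.2402,.9707,0])
for z in(.046,):
  p,q=P(381,45,z),P(419,45,z);v=p-q;print(p,q,np.linalg.norm(v),np.degrees(np.arctan2(v[1],v[0]))-90);O=(p+q)/2-.025*e;print("pan",O)
o,t,r=st();z=t[2]-.0265+.003+.013
f,g,h,i=P(400,80.7,z),P(400,182.5,z),P(331.7,131,z),P(469.3,131,z)
D=((f+g)/2+(h+i)/2)/2;print("dish",D,"fwd",(O-D)@e,"right",(O-D)@np.array([.9707,-.2402,0]))
E
```

```text
[0.5582 0.3226 0.046 ] [0.5819 0.3167 0.046 ] 0.02448830953421422 76.17056438522798
pan [0.564  0.2954 0.046 ]
dish [0.5446 0.2155 0.0798] fwd 0.08221130838308412 right -0.0003269710343008235
```

View pics/w9a.png

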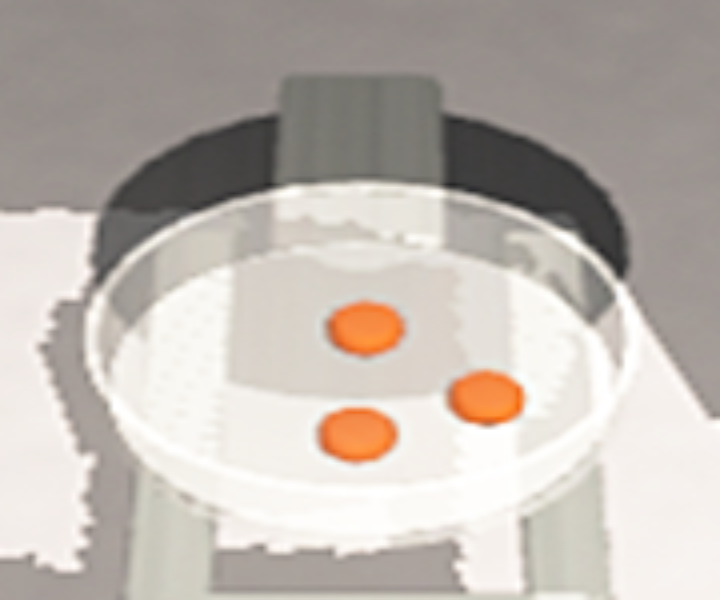

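Emit:
{"fn": "apply_moves", "kwargs": {"motion": [[[-0.0014, 0.0015, 0], [0, 0, 0]], [[-0.0034, 0.0036, 0], [0, 0, 0]], [[-0.0055, 0.0058, 0], [0, 0, 0]], [[-0.0055, 0.0058, 0], [0, 0, 0]], [[-0.0055, 0.0058, 0], [0, 0, 0]], [[-0.0055, 0.0058, 0], [0, 0, 0]], [[-0.0055, 0.0058, 0], [0, 0, 0]], [[-0.0055, 0.0058, 0], [0, 0, 0]], [[-0.0055, 0.0058, 0], [0, 0, 0]], [[-0.0055, 0.0058, 0], [0, 0, 0]], [[-0.0055, 0.0058, 0], [0, 0, 0]], [[-0.0034, 0.0036, 0], [0, 0, 0]], [[0, 0, 0], [0, 0, 0]], [[0, 0, 0], [0, 0, 0]]]}}

```text
time: 15.23
tcp_pos: [0.5357, 0.1775, 0.0806]
orientation: [-0.22, 0.672, -0.374, 0.6]
ft_force: [0.2, 0.1, -1.5]
width: 0.0103
```

```bash
python3 - <<'E'
from h import *
go([.5645-.124*.2402,.297-.124*.9707,.0805],tgt(76.1))
for n in ("wrist","top","side"):
    c=cal(n); np.savez(n+"10",K=c[0],E=c[1])
    im=robot.get_image(n)[:,:,::-1]
    if n=="wrist":
        im=cv2.resize(im,(800,600),interpolation=cv2.INTER_CUBIC); cv2.imwrite("pics/w10.png",im); cv2.imwrite("pics/w10a.png",cv2.resize(im[20:220,310:490],None,fx=4,fy=3))
    if n=="top": cv2.imwrite("pics/top10c.png",cv2.resize(im[140:280,80:280],None,fx=4,fy=4,interpolation=cv2.INTER_CUBIC))
    if n=="side": cv2.imwrite("pics/side10c.png",cv2.resize(im[120:240,280:430],None,fx=5,fy=5,interpolation=cv2.INTER_CUBIC))
E
```

```text
t 15.23 tcp [0.5357 0.1775 0.0806] F [ 0.2409  0.079  -1.5103] w 0.0103
joints [ 0.7267  0.3568 -0.7802  2.0688 -0.6562  0.7431  0.236 ]
rot [0.0131 0.0653 0.0425] 0.07900351420999076
shift after rot [ 0.8709 -0.6007 -0.759 ]
shift now [ 0.8705 -0.5999 -0.7601] mm; |d| 1.3020691730632854
```

View pics/w10.png

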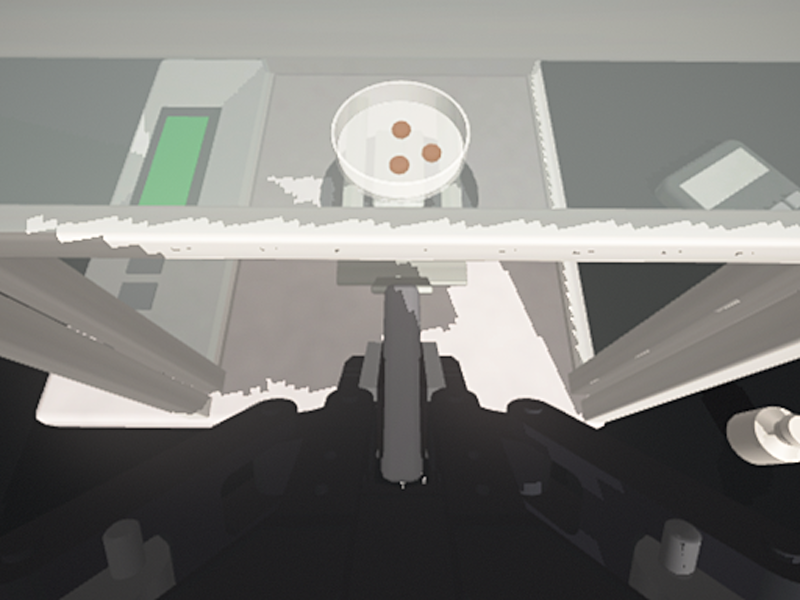

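View pics/w10a.png

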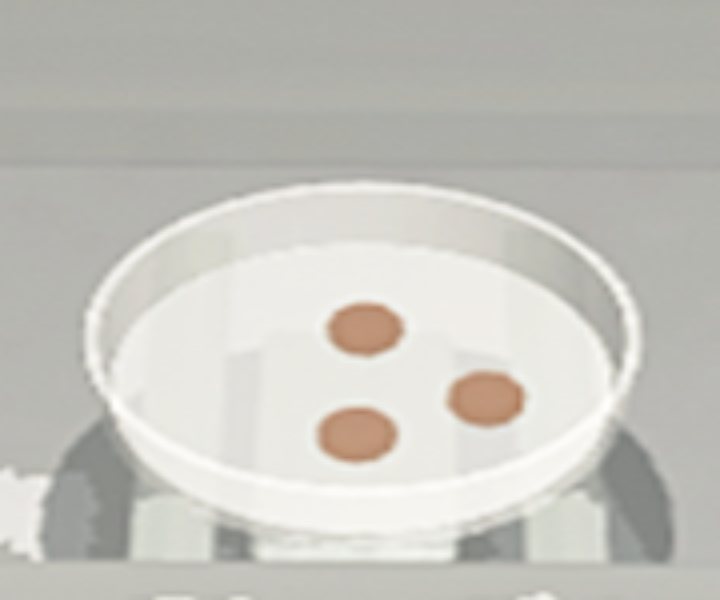

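View pics/top10c.png

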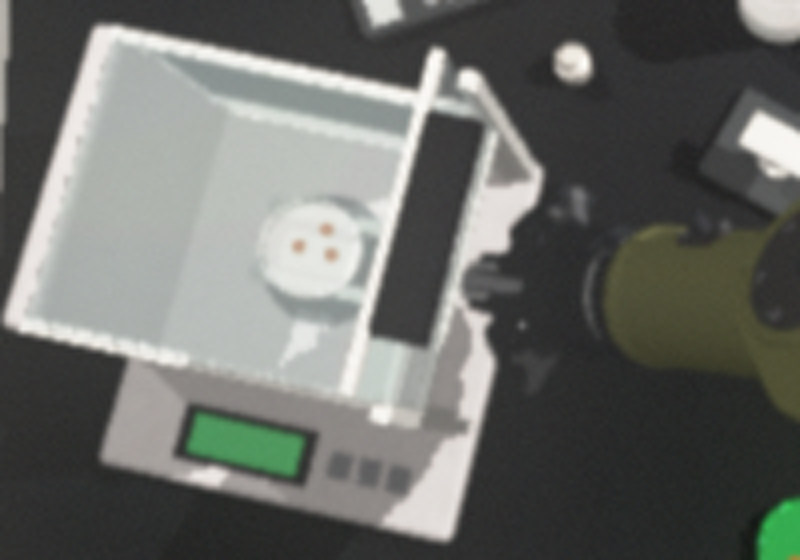

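View pics/side10c.png

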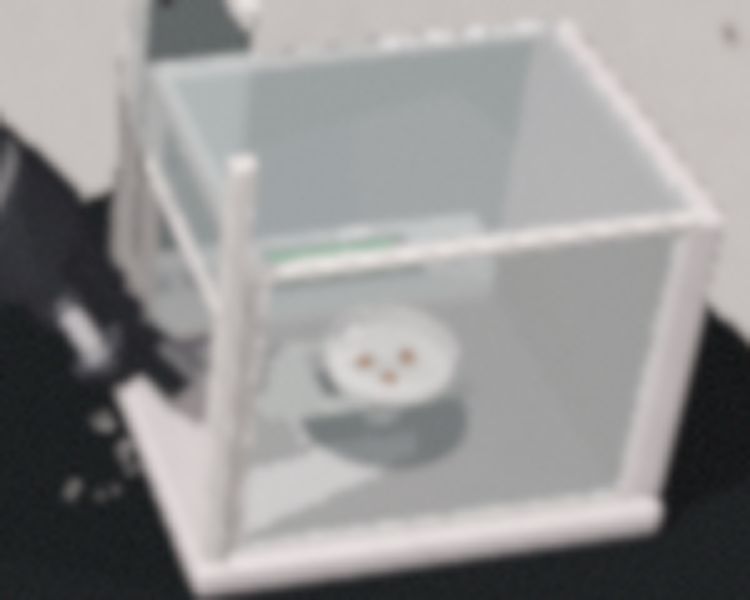

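```bash
python3 - <<'E'
from h import *
c=cal("wrist");P=lambda x,y,z:onz(c,u(x,y),z)
e=np.array([.2402,.9707,0]);n=np.array([.9707,-.2402,0])
f=P(399.8,131.7,.046);g=P(399.3,199.3,.046);print(f,g,"len 50?",np.linalg.norm(f-g)); w=P(310+255/4,199,.046)-P(310+457/4,199,.046);print("w 26?",np.linalg.norm(w))
o,t,r=st();z=t[2]-.0265+.003+.013
h,i,a,b=P(400,80.7,z),P(400,182.5,z),P(331.7,131,z),P(469.3,131,z)
D=((h+i)/2+(a+b)/2)/2;print("dish",D)
for O in (f-.025*e,g+.025*e,np.array([.5645,.2975,0])): print("pan",O,"fwd",(O-D)@e,"right",(O-D)@n)
d=np.load("top10.npz");T=(d["K"],d["E"]);d=np.load("side10.npz");S=(d["K"],d["E"])
tt=lambda x,y:((x+.5)/4-.5+80,(y+.5)/4-.5+140); ss=lambda x,y:((x+.5)/5-.5+280,(y+.5)/5-.5+120)
print("T dish",onz(T,tt(312,249),.0635),"S",onz(S,ss(392,357),.0635))
E
```

```text
[0.57   0.3186 0.046 ] [0.559  0.2751 0.046 ] len 50? 0.044798631576702184
w 26? 0.025155210159272783
dish [0.5648 0.2961 0.0701]
pan [0.564  0.2943 0.046 ] fwd -0.0019394562750527197 right -0.000301614824770832
pan [0.565  0.2994 0.046 ] fwd 0.00326115744525624 right -0.0005133297627493523
pan [0.5645 0.2975 0.    ] fwd 0.001297482505275079 right -0.0005919350097011355
T dish [0.5652 0.2963 0.0635] S [0.5691 0.2974 0.0635]
```

Emit:
{"fn": "apply_moves", "kwargs": {"motion": [[[-0.0006, 0.0005, -0.0004], [0, 0, 0]], [[0.0013, 0.0015, 0], [0, 0, 0]], [[0.0013, 0.0015, 0], [0, 0, 0]], [[0.0013, 0.0015, 0], [0, 0, 0]], [[0.0013, 0.0015, 0], [0, 0, 0]], [[0.0006, 0.0008, 0], [0, 0, 0]], [[0.0006, 0.0008, 0], [0, 0, 0]], [[0.0006, 0.0007, 0], [0, 0, 0]], [[0.0006, 0.0007, 0], [0, 0, 0]], [[0.0006, 0.0008, 0], [0, 0, 0]], [[0.0006, 0.0008, 0], [0, 0, 0]], [[0.0013, 0.0015, 0], [0, 0, 0]], [[0.0013, 0.0015, 0], [0, 0, 0]], [[0.0013, 0.0015, 0], [0, 0, 0]], [[0, 0, 0], [0, 0, 0]], [[0, 0, 0], [0, 0, 0]]]}}

```text
time: 16.72
tcp_pos: [0.5355, 0.178, 0.0608]
orientation: [-0.219, 0.672, -0.374, 0.6]
ft_force: [-0.6, -0.1, -0.8]
width: 0.0109
```

```bash
python3 - <<'E'
from h import *
e=np.array([.2402,.9707]); o,t,r=st(); go([*(t[:2]-.2*e),.0605],tgt(76.1))
for n in ("wrist","top","side"):
    c=cal(n); np.savez(n+"11",K=c[0],E=c[1])
    im=robot.get_image(n)[:,:,::-1]
    if n=="wrist":
        im=cv2.resize(im,(800,600),interpolation=cv2.INTER_CUBIC); cv2.imwrite("pics/w11a.png",cv2.resize(im[20:220,310:490],None,fx=4,fy=3))
    if n=="side": cv2.imwrite("pics/side11c.png",cv2.resize(im[120:240,280:430],None,fx=5,fy=5,interpolation=cv2.INTER_CUBIC))
E
```

```text
t 16.72 tcp [0.5355 0.178  0.0608] F [-0.5572 -0.1026 -0.7932] w 0.0109
joints [ 0.716   0.3978 -0.7731  2.0777 -0.6498  0.7013  0.2552]
rot [0.0012 0.0281 0.0358] 0.0455213823002655
shift after rot [ 153.4111 -128.3095    0.0047]
shift now [ 153.4912 -128.2136   -0.0733] mm; |d| 199.99570891380722
```

View pics/w11a.png

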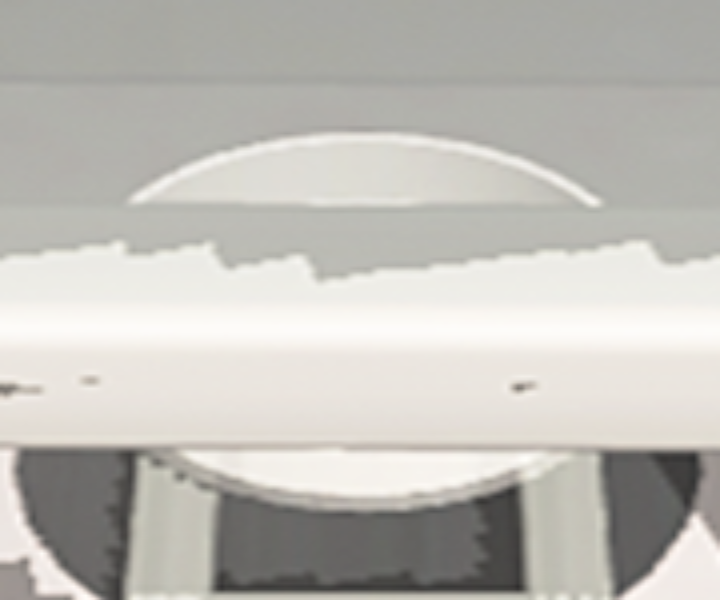

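View pics/side11c.png

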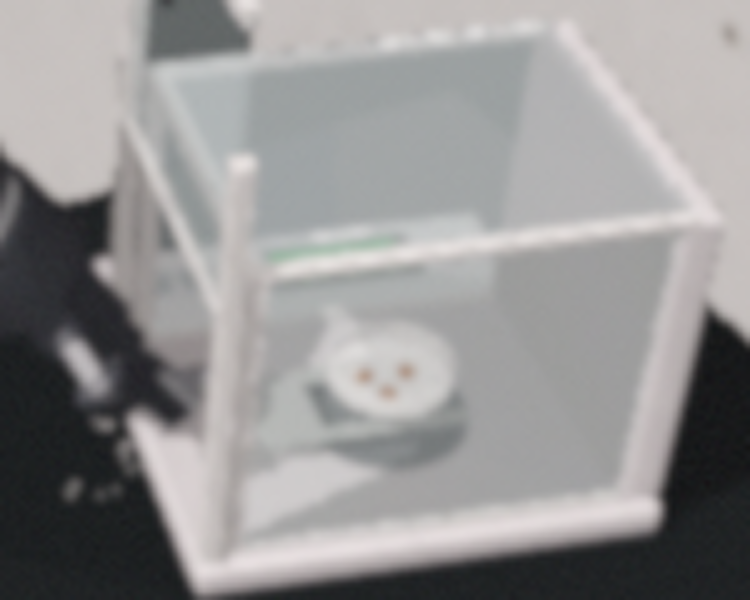

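Emit:
{"fn": "apply_moves", "kwargs": {"motion": [[[0.0023, -0.0019, 0], [0, 0, 0]], [[0.0046, -0.0038, 0], [0, 0, 0]], [[0.0046, -0.0038, 0], [0, 0, 0]], [[0.0046, -0.0038, 0], [0, 0, 0]], [[0.0092, -0.0077, 0], [0, 0, 0]], [[0.0092, -0.0077, 0], [0, 0, 0]], [[0.0092, -0.0077, 0], [0, 0, 0]], [[0.0092, -0.0077, 0], [0, 0, 0]], [[0.0092, -0.0077, 0], [0, 0, 0]], [[0.0092, -0.0077, 0], [0, 0, 0]], [[0.0092, -0.0077, 0], [0, 0, 0]], [[0.0092, -0.0077, 0], [0, 0, 0]], [[0.0092, -0.0077, 0], [0, 0, 0]], [[0.0092, -0.0077, 0], [0, 0, 0]], [[0.0092, -0.0077, 0], [0, 0, 0]], [[0.0092, -0.0077, 0], [0, 0, 0]], [[0.0092, -0.0077, 0], [0, 0, 0]], [[0.0092, -0.0077, 0], [0, 0, 0]], [[0.0092, -0.0077, 0], [0, 0, 0]], [[0, 0, 0], [0, 0, 0]]]}}

```text
time: 18.53
tcp_pos: [0.4876, -0.0204, 0.0604]
orientation: [-0.218, 0.672, -0.376, 0.599]
ft_force: [-0.3, 0.4, -1.0]
width: 0.0106
```

```bash
python3 - <<'E'
from h import *
go([.445,-.15,.0605],tgt(76.1))
for n in ("wrist","top"):
    c=cal(n); np.savez(n+"12",K=c[0],E=c[1])
    im=robot.get_image(n)[:,:,::-1]
    if n=="wrist": cv2.imwrite("pics/w12.png",cv2.resize(im,(800,600),interpolation=cv2.INTER_CUBIC))
    if n=="top": cv2.imwrite("pics/top12c.png",cv2.resize(im[140:280,80:280],None,fx=4,fy=4,interpolation=cv2.INTER_CUBIC))
E
```

```text
t 18.53 tcp [ 0.4876 -0.0204  0.0604] F [-0.3287  0.3685 -0.9943] w 0.0106
joints [ 1.0213  0.3785 -0.6453  2.0608 -0.5705  0.9722  0.5267]
rot [-0.1922 -0.1161  0.1317] 0.26025589463735027
shift after rot [104.1143 -87.5233 -10.2753]
shift now [104.3355 -87.3174  -9.771 ] mm; |d| 136.4026795651044
```

View pics/w12.png

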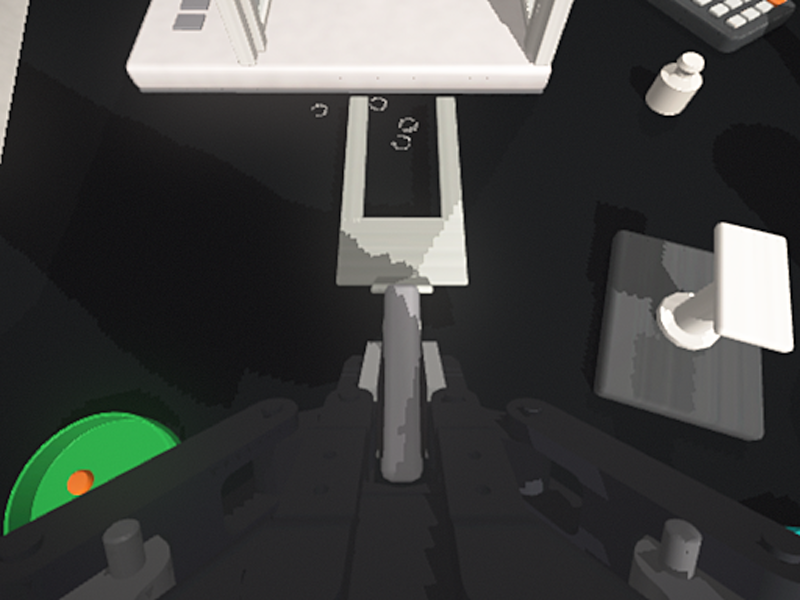

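View pics/top12c.png

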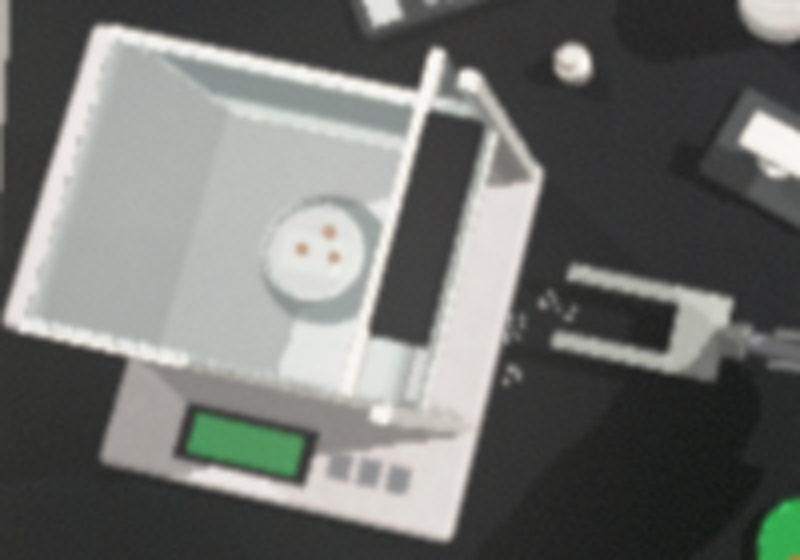

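Emit:
{"fn": "apply_moves", "kwargs": {"motion": [[[0.0087, -0.0073, -0.0008], [0, 0, 0]], [[0.0087, -0.0073, -0.0008], [0, 0, 0]], [[0.0087, -0.0073, -0.0008], [0, 0, 0]], [[0.0087, -0.0073, -0.0008], [0, 0, 0]], [[0.0087, -0.0073, -0.0008], [0, 0, 0]], [[0.0087, -0.0073, -0.0008], [0, 0, 0]], [[0.0087, -0.0073, -0.0008], [0, 0, 0]], [[0.0087, -0.0073, -0.0008], [0, 0, 0]], [[0.0087, -0.0073, -0.0008], [0, 0, 0]], [[0.0087, -0.0073, -0.0008], [0, 0, 0]], [[0.0087, -0.0073, -0.0008], [0, 0, 0]], [[0.0087, -0.0073, -0.0008], [0, 0, 0]], [[0.0032, 0.0038, 0], [0, 0, 0]], [[0.0045, 0.0054, 0], [0, 0, 0]], [[0.0045, 0.0054, 0], [0, 0, 0]], [[0.0045, 0.0054, 0], [0, 0, 0]], [[0.0025, 0.003, 0], [0, 0, 0]], [[0, 0, 0], [0, 0, 0]], [[0, 0, 0], [0, 0, 0]]]}}

```text
time: 20.22
tcp_pos: [0.4454, -0.1462, 0.0306]
orientation: [-0.219, 0.672, -0.374, 0.6]
ft_force: [0.0, -0.6, -1.7]
width: 0.0108
```

```bash
python3 - <<'E'
from h import *
go([.445,-.15,.0265],tgt(76.1))
E
```

```text
t 20.22 tcp [ 0.4454 -0.1462  0.0306] F [ 0.0422 -0.6473 -1.6715] w 0.0108
joints [ 1.1531  0.4822 -0.5286  1.9761 -0.4544  1.0844  0.6842]
rot [ 0.0412  0.0497 -0.0118] 0.06561405813323244
shift after rot [5.5318 0.7432 0.5089]
shift now [5.5324 0.7417 0.5046] mm; |d| 5.604700087803276
```

Lower the last 4 mm gently, then open.

Emit:
{"fn": "apply_moves", "kwargs": {"motion": [[[0.0009, 0.0011, 0], [0, 0, 0]], [[0.0008, 0.001, 0], [0, 0, 0]], [[0.0006, 0.0007, 0], [0, 0, 0]], [[0.0002, 0.0003, 0], [0, 0, 0]], [[0, 0, 0], [0, 0, 0]], [[0, 0, 0], [0, 0, 0]]]}}

```text
time: 20.72
tcp_pos: [0.4455, -0.1469, 0.0269]
orientation: [-0.219, 0.672, -0.374, 0.6]
ft_force: [-0.5, -0.2, -1.2]
width: 0.0107
```

Emit:
{"fn": "apply_moves", "kwargs": {"motion": [[[0, 0, 0], [0, 0, 0]], [[0, 0, 0], [0, 0, 0]], [[0, 0, 0], [0, 0, 0]], [[0, 0, 0], [0, 0, 0]], [[0, 0, 0], [0, 0, 0]], [[0, 0, 0], [0, 0, 0]]], "jaw": 0.6}}

```text
time: 21.22
tcp_pos: [0.4455, -0.1469, 0.0269]
orientation: [-0.219, 0.672, -0.374, 0.6]
ft_force: [0.3, -0.4, -0.6]
width: 0.0511
```

```bash
python3 - <<'E'
from h import *
go([.445,-.15,.0265],tgt(76.1))
im=robot.get_image("wrist")[:,:,::-1]; cv2.imwrite("pics/w13.png",cv2.resize(im,(800,600),interpolation=cv2.INTER_CUBIC))
E
```

```text
t 21.22 tcp [ 0.4455 -0.1469  0.0269] F [ 0.2678 -0.3933 -0.5691] w 0.0511
joints [ 1.1522  0.4886 -0.527   1.9765 -0.4527  1.0772  0.6868]
rot [-0.0193  0.0434  0.0392] 0.0615829969200305
shift after rot [ 2.7197 -1.7013  0.231 ]
shift now [ 2.721  -1.6993  0.2295] mm; |d| 3.2162379694819223
```

View pics/w13.png

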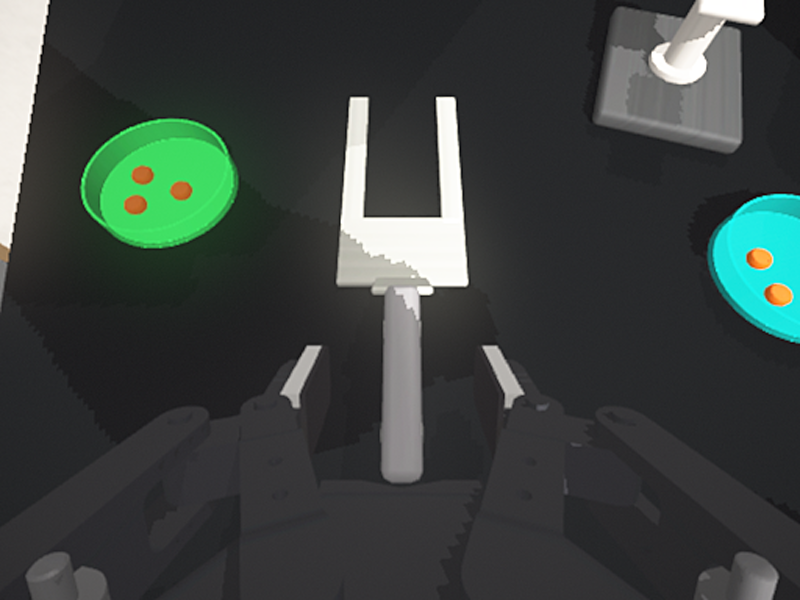

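Emit:
{"fn": "apply_moves", "kwargs": {"motion": [[[0, -0.006, 0], [0, 0, 0]], [[0, -0.012, 0], [0, 0, 0]], [[0, -0.012, 0], [0, 0, 0]], [[0, -0.014, 0], [0, 0, 0]], [[0, -0.014, 0], [0, 0, 0]], [[0, -0.014, 0], [0, 0, 0]], [[0, -0.014, 0], [0, 0, 0]], [[0, -0.014, 0], [0, 0, 0]], [[-0.013, -0.0153, 0], [0, 0, 0]], [[-0.013, -0.0153, 0], [0, 0, 0]], [[-0.013, -0.0153, 0], [0, 0, 0]], [[-0.013, -0.0153, 0], [0, 0, 0]], [[-0.013, -0.0153, 0], [0, 0, 0]], [[-0.013, -0.0153, 0], [0, 0, 0]], [[-0.013, -0.0153, 0], [0, 0, 0]], [[-0.013, -0.0153, 0], [0, 0, 0]], [[-0.013, -0.0153, 0], [0, 0, 0]], [[-0.013, -0.0153, 0], [0, 0, 0]], [[0, 0, 0], [0, 0, 0]]]}}

```text
time: 22.85
tcp_pos: [0.4315, -0.2084, 0.3083]
orientation: [-0.22, 0.67, -0.376, 0.601]
ft_force: [0.9, -0.7, 0.6]
width: 0.0511
```

Emit:
{"fn": "apply_moves", "kwargs": {"motion": [[[0, 0, 0], [0, 0, 0]]], "jaw": 0}}

```text
time: 22.93
tcp_pos: [0.4305, -0.2082, 0.3053]
orientation: [-0.22, 0.671, -0.375, 0.6]
ft_force: [0.6, -0.3, -0.4]
width: 0.0403
```

```bash
python3 - <<'E'
from h import *
go([.5315,.1655,.40],tgt(76.1,0))
im=robot.get_image("wrist")[:,:,::-1]; cv2.imwrite("pics/w14.png",cv2.resize(im,(800,600),interpolation=cv2.INTER_CUBIC))
# sash lip height: triangulate the lip from the first raw pictures
E
```

```text
t 22.93 tcp [ 0.4305 -0.2082  0.3053] F [ 0.6264 -0.2534 -0.3701] w 0.0403
joints [ 1.2601  0.19   -0.5244  1.6816 -0.5108  1.6428  0.5401]
rot [ -0.1323   0.073  -39.8392] 39.83950564438722
shift after rot [-387.049   -94.7486    8.3082]
shift now [-357.8764  175.2197    8.7063] mm; |d| 398.563994792983
```

View pics/w14.png

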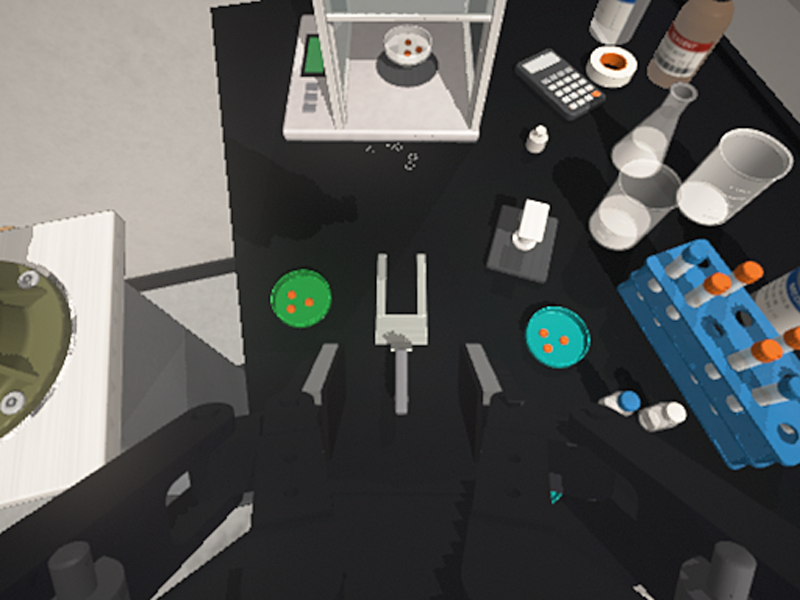

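Emit:
{"fn": "apply_moves", "kwargs": {"motion": [[[0, 0, 0], [0, 0, -6.64]], [[0, 0, 0], [0, 0, -6.64]], [[0, 0, 0], [0, 0, -6.64]], [[0, 0, 0], [0, 0, -6.64]], [[0, 0, 0], [0, 0, -6.64]], [[0, 0, 0], [0, 0, -6.64]], [[0, -0.0237, 0], [0, 0, 0]], [[0, -0.0237, 0], [0, 0, 0]], [[0, -0.0237, 0], [0, 0, 0]], [[0, -0.0237, 0], [0, 0, 0]], [[-0.012, 0, 0], [0, 0, 0]], [[-0.025, 0, 0.001], [0, 0, 0]], [[-0.025, 0, 0.001], [0, 0, 0]], [[-0.025, 0, 0.001], [0, 0, 0]], [[-0.025, 0, 0.001], [0, 0, 0]], [[-0.025, 0, 0.001], [0, 0, 0]], [[-0.025, 0, 0.001], [0, 0, 0]], [[-0.025, 0, 0.001], [0, 0, 0]], [[-0.012, 0, 0.001], [0, 0, 0]], [[0, 0, 0], [0, 0, 0]]]}}

```text
time: 24.65
tcp_pos: [0.4855, -0.0127, 0.3983]
orientation: [-0.437, 0.556, -0.554, 0.438]
ft_force: [-0.3, 0.7, -0.5]
width: 0.0
```

```bash
python3 - <<'E'
from h import *
go([.5315,.1655,.40],tgt(76.1,0))
c=cal("wrist");np.savez("w15",K=c[0],E=c[1])
im=robot.get_image("wrist")[:,:,::-1]; cv2.imwrite("pics/w15.png",cv2.resize(im,(800,600),interpolation=cv2.INTER_CUBIC))
E
```

```text
t 24.65 tcp [ 0.4855 -0.0127  0.3983] F [-0.3009  0.708  -0.5361] w 0.0
joints [ 0.9151 -0.0493 -0.8909  1.5549 -0.0419  1.6183 -0.2127]
rot [ 0.077   0.4015 -0.1908] 0.45113845952863996
shift after rot [-184.0677   -1.7282    1.8173]
shift now [-184.0552   -1.1187    3.1052] mm; |d| 184.08476543473444
```

View pics/w15.png

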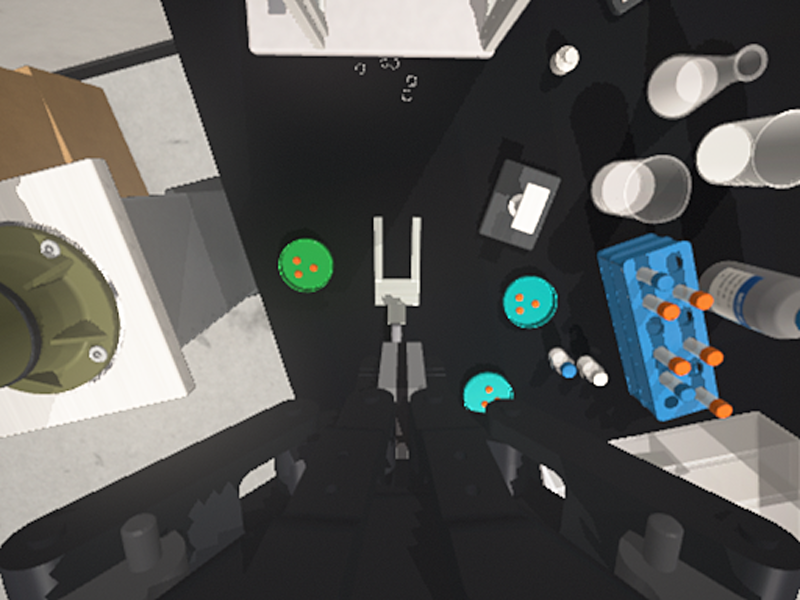

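Emit:
{"fn": "apply_moves", "kwargs": {"motion": [[[-0.012, 0, 0], [0, 0, 0]], [[-0.02, 0, 0.0006], [0, 0, 0]], [[-0.02, 0, 0.0006], [0, 0, 0]], [[-0.02, 0, 0.0006], [0, 0, 0]], [[-0.02, 0, 0.0006], [0, 0, 0]], [[-0.02, 0, 0.0006], [0, 0, 0]], [[-0.012, 0, 0], [0, 0, 0]], [[0, 0, 0], [0, 0, 0]], [[0, 0, 0], [0, 0, 0]]]}}

```text
time: 25.45
tcp_pos: [0.5182, 0.1017, 0.3988]
orientation: [-0.436, 0.557, -0.556, 0.436]
ft_force: [-0.3, -0.2, 0.3]
width: 0.0001
```

```bash
python3 - <<'E'
from h import *
go([.5315,.1655,.40],tgt(76.1,0))
c=cal("wrist");np.savez("w16",K=c[0],E=c[1])
im=robot.get_image("wrist")[:,:,::-1]; cv2.imwrite("pics/w16.png",cv2.resize(im,(800,600),interpolation=cv2.INTER_CUBIC))
E
```

```text
t 25.45 tcp [0.5182 0.1017 0.3988] F [-0.2979 -0.2464  0.2634] w 0.0001
joints [ 0.7274  0.108  -1.046   1.4614  0.092   1.6259 -0.5536]
rot [ 0.0558  0.001  -0.0687] 0.08848032753897724
shift after rot [-65.1551  -1.166   -2.4172]
shift now [-65.1565  -1.0855  -2.4172] mm; |d| 65.21034302528473
```

View pics/w16.png

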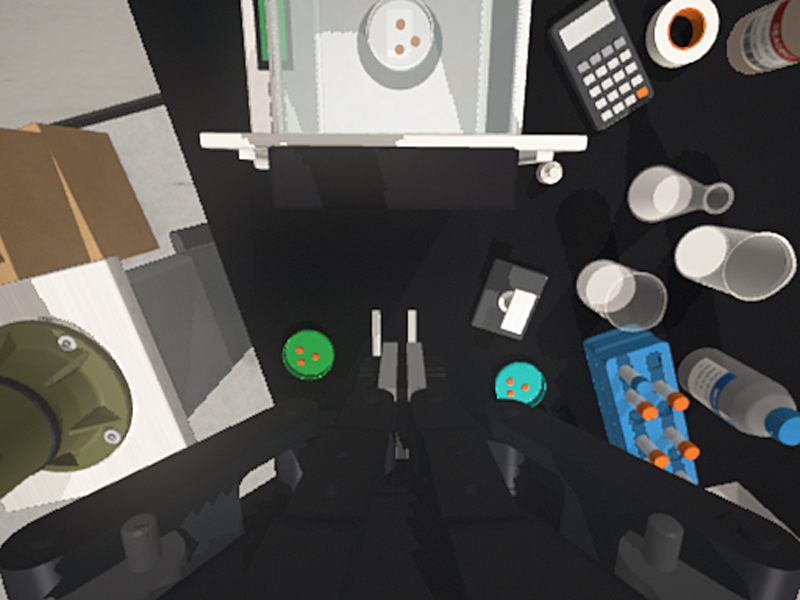

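```bash
python3 - <<'E'
from h import *
d=np.load("w16.npz");c=(d["K"],d["E"])
for z in (.325,.33,.335,.34):
    p=[onz(c,u(*q),z) for q in ((274,208),(518,207),(270,149),(521,149))]
    print(z,np.linalg.norm(p[0]-p[1]),np.linalg.norm(p[2]-p[3]),np.mean(p,0),np.linalg.norm((p[0]+p[1]-p[2]-p[3])/2))
E
```

```text
0.325 0.1122016528897593 0.11149831027512493 [0.5309 0.1654 0.325 ] 0.025549249496590112
0.33 0.10939879004884112 0.10871301734363521 [0.5309 0.1654 0.33  ] 0.02491101431749076
0.335 0.1065959272079231 0.10592772441214555 [0.531  0.1655 0.335 ] 0.024272779138391442
0.34 0.10379306436700503 0.10314243148065583 [0.5311 0.1655 0.34  ] 0.023634543959292053
```

Emit:
{"fn": "apply_moves", "kwargs": {"motion": [[[-0.01, 0, -0.0004], [0, 0, 0]], [[-0.0145, 0, -0.0006], [0, 0, 0]], [[-0.0145, 0, -0.0006], [0, 0, 0]], [[-0.0145, 0, -0.0006], [0, 0, 0]], [[-0.0095, 0, 0], [0, 0, 0]], [[0, 0, 0], [0, 0, 0]], [[0, 0.014, 0], [0, 0, 0]], [[0, 0.014, 0], [0, 0, 0]], [[0, 0.01, 0], [0, 0, 0]], [[0, 0, 0], [0, 0, 0]]], "newtons": 40}}

```text
time: 26.33
tcp_pos: [0.5308, 0.1621, 0.3596]
orientation: [-0.436, 0.558, -0.557, 0.434]
ft_force: [-0.6, -0.2, 0.9]
width: 0.0002
```

```bash
python3 - <<'E'
from h import *
go([.5305,.1638,.346],tgt(76.1,0))
for n in("wrist","side"):
    im=robot.get_image(n)[:,:,::-1]; cv2.imwrite(f"pics/{n}17.png",cv2.resize(im,(800,600),interpolation=cv2.INTER_CUBIC) if n=="wrist" else cv2.resize(im[40:190,230:430],None,fx=4,fy=4,interpolation=cv2.INTER_CUBIC))
E
```

```text
t 26.33 tcp [0.5308 0.1621 0.3596] F [-0.6214 -0.1865  0.8769] w 0.0002
joints [ 0.5865  0.2091 -1.0782  1.476   0.1833  1.5679 -0.7285]
rot [ 0.1153 -0.142   0.0576] 0.19182269439737643
shift after rot [-1.6218 13.6405 -0.6717]
shift now [-1.6339 13.6401 -0.6482] mm; |d| 13.752940014288296
```

View pics/wrist17.png

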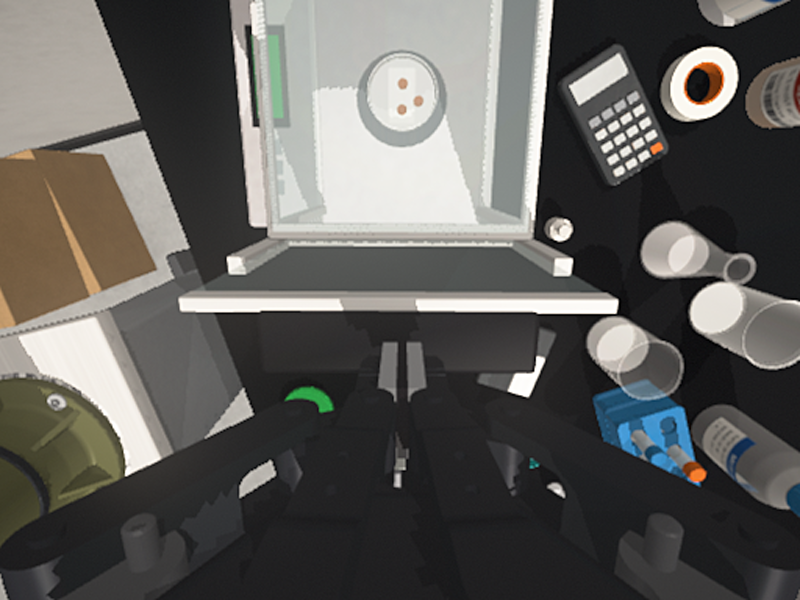

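View pics/side17.png

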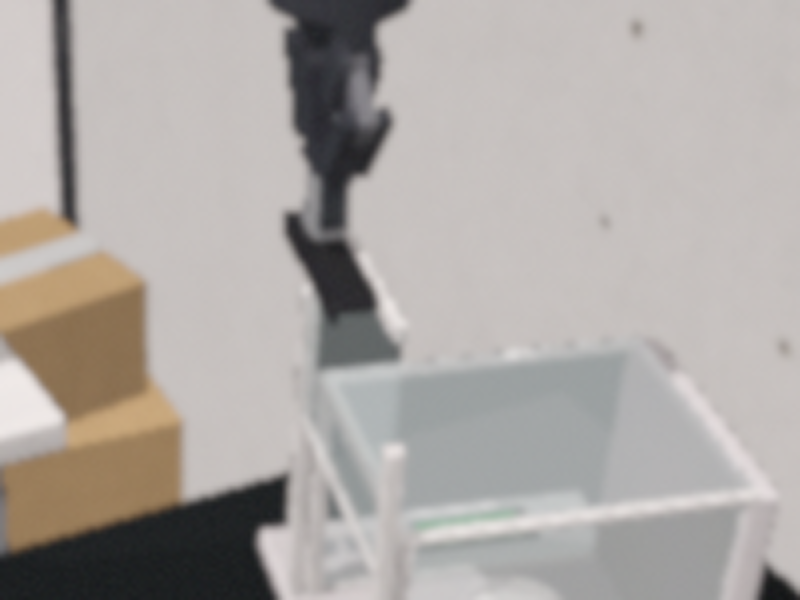

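Emit:
{"fn": "apply_moves", "kwargs": {"motion": [[[0, 0.006, 0], [0, 0, 0]], [[0, 0.006, 0], [0, 0, 0]], [[0, 0.005, 0], [0, 0, 0]], [[0, 0.007, 0], [0, 0, 0]], [[0, 0.009, 0], [0, 0, 0]], [[0, 0.009, 0], [0, 0, 0]], [[0, 0.009, 0], [0, 0, 0]], [[0, 0.009, 0], [0, 0, 0]], [[0, 0.009, 0], [0, 0, 0]], [[0, 0.009, 0], [0, 0, 0]]]}}

```text
time: 27.27
tcp_pos: [0.5316, 0.1647, 0.283]
orientation: [-0.435, 0.557, -0.557, 0.437]
ft_force: [0.9, -0.2, 2.7]
width: -0.0003
```

```bash
python3 - <<'E'
from h import *
go([.5305,.1638,.212],tgt(76.1,0))
E
```

```text
t 27.27 tcp [0.5316 0.1647 0.283 ] F [ 0.9047 -0.235   2.6778] w -0.0003
joints [ 0.5823  0.2361 -1.0707  1.6083  0.2083  1.4194 -0.7503]
rot [-0.0646  0.0149 -0.1229] 0.13967239552162936
shift after rot [ 1.17   70.9959 -0.8511]
shift now [ 1.3221 70.9923 -0.9316] mm; |d| 71.01068358910962
```

Sash moving at ~2.7 N. Continue.

Emit:
{"fn": "apply_moves", "kwargs": {"motion": [[[0.0002, 0.009, 0], [0, 0, 0]], [[0.0002, 0.009, 0], [0, 0, 0]], [[0.0002, 0.009, 0], [0, 0, 0]], [[0.0002, 0.009, 0], [0, 0, 0]], [[0.0002, 0.009, 0], [0, 0, 0]], [[0, 0.009, 0], [0, 0, 0]], [[0, 0.008, 0], [0, 0, 0]], [[0, 0.005, 0], [0, 0, 0]], [[0, 0.003, 0], [0, 0, 0]], [[0, 0.002, 0], [0, 0, 0]], [[0, 0, 0], [0, 0, 0]]]}}

```text
time: 28.18
tcp_pos: [0.5304, 0.1636, 0.2111]
orientation: [-0.436, 0.557, -0.556, 0.436]
ft_force: [0.3, -0.2, -0.8]
width: -0.0001
```

```bash
python3 - <<'E'
from h import *
go([.5305,.1638,.207],tgt(76.1,0))
E
```

```text
t 28.18 tcp [0.5304 0.1636 0.2111] F [ 0.268  -0.2147 -0.8321] w -0.0001
joints [ 0.5579  0.2881 -1.0498  1.7126  0.2579  1.292  -0.7883]
rot [ 0.0689  0.0267 -0.0396] 0.08383227401266051
shift after rot [-0.1765  4.1056  0.0315]
shift now [-0.1737  4.1057  0.0365] mm; |d| 4.109543085811733
```

Emit:
{"fn": "apply_moves", "kwargs": {"motion": [[[0, 0.001, 0], [0, 0, 0]], [[0, 0.001, 0], [0, 0, 0]], [[0, 0.001, 0], [0, 0, 0]], [[0, 0.0005, 0], [0, 0, 0]], [[0, 0, 0], [0, 0, 0]]]}}

```text
time: 28.6
tcp_pos: [0.5312, 0.1638, 0.2082]
orientation: [-0.435, 0.557, -0.557, 0.437]
ft_force: [1.3, 0.6, -0.0]
width: -0.0
```

Emit:
{"fn": "apply_moves", "kwargs": {"motion": [[[0, 0.0005, 0], [0, 0, 0]], [[0, 0.0005, 0], [0, 0, 0]], [[0, 0.0005, 0], [0, 0, 0]], [[0, 0, 0], [0, 0, 0]]]}}

```text
time: 28.93
tcp_pos: [0.5314, 0.1639, 0.2071]
orientation: [-0.435, 0.557, -0.557, 0.437]
ft_force: [-1.5, -1.6, 3.3]
width: -0.0004
```

Emit:
{"fn": "apply_moves", "kwargs": {"motion": [[[0, 0.0007, 0], [0, 0, 0]], [[0, 0.0007, 0], [0, 0, 0]], [[0, 0.0006, 0], [0, 0, 0]], [[0, 0, 0], [0, 0, 0]]]}}

```text
time: 29.27
tcp_pos: [0.5314, 0.1639, 0.207]
orientation: [0.435, -0.557, 0.557, -0.436]
ft_force: [-5.7, -3.2, 15.1]
width: -0.0002
```

```bash
python3 - <<'E'
from h import *
go([.5305,.1638,.207],tgt(76.1,0))
im=robot.get_image("side")[:,:,::-1]; cv2.imwrite("pics/side18.png",cv2.resize(im[70:240,250:430],None,fx=3.5,fy=3.5,interpolation=cv2.INTER_CUBIC))
E
```

```text
t 29.27 tcp [0.5314 0.1639 0.207 ] F [-5.7417 -3.1994 15.1121] w -0.0002
joints [ 0.5545  0.2925 -1.048   1.7173  0.264   1.2829 -0.7931]
rot [-0.0944  0.0103 -0.0462] 0.10559675979655547
shift after rot [ 0.3632  0.0453 -0.8806]
shift now [ 0.3631  0.0436 -0.8807] mm; |d| 0.9535812385059983
```

View pics/side18.png

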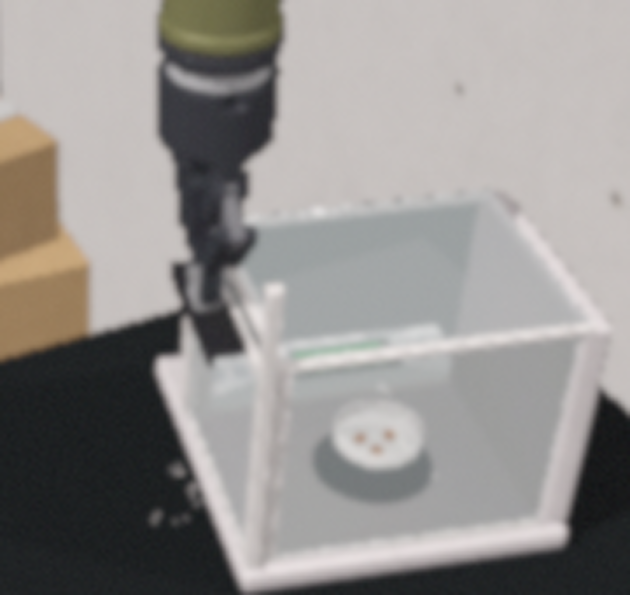

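Emit:
{"fn": "apply_moves", "kwargs": {"motion": [[[0, -0.002, 0], [0, 0, 0]], [[0, -0.004, 0], [0, 0, 0]], [[0, -0.01, 0], [0, 0, 0]], [[0, -0.015, 0], [0, 0, 0]], [[0, -0.015, 0], [0, 0, 0]], [[0, -0.015, 0], [0, 0, 0]], [[0, -0.015, 0], [0, 0, 0]], [[0, -0.015, 0], [0, 0, 0]], [[0, -0.015, 0], [0, 0, 0]], [[0, -0.015, 0], [0, 0, 0]], [[0.015, 0, 0], [0, 0, 0]], [[0.02, 0, 0], [0, 0, 0]], [[0.02, 0, 0], [0, 0, 0]], [[0.02, 0, 0], [0, 0, 0]], [[0.02, 0, 0], [0, 0, 0]], [[0.01, 0, 0], [0, 0, 0]], [[0, 0, 0], [0, 0, 0]]]}}

```text
time: 30.73
tcp_pos: [0.506, 0.0588, 0.326]
orientation: [0.434, -0.557, 0.558, -0.435]
ft_force: [-0.1, -0.9, 0.1]
width: 0.0003
```

```bash
python3 - <<'E'
from h import *
go([.5305,.1638,.207],tgt(76.1,0))
for n in("wrist","side","top"):
    c=cal(n);np.savez(n+"19",K=c[0],E=c[1])
    im=robot.get_image(n)[:,:,::-1]; cv2.imwrite(f"pics/{n}19.png",cv2.resize(im,(800,600),interpolation=cv2.INTER_CUBIC))
    if n=="top": cv2.imwrite("pics/top19c.png",cv2.resize(im[140:280,80:280],None,fx=4,fy=4,interpolation=cv2.INTER_CUBIC))
E
```

```text
t 30.73 tcp [0.506  0.0588 0.326 ] F [-0.0879 -0.9117  0.1259] w 0.0003
joints [ 0.8379  0.0413 -1.0209  1.6422  0.0357  1.4762 -0.433 ]
rot [-0.0939 -0.2553 -0.0195] 0.2727701138389759
shift after rot [-107.7727  118.9907   -1.3932]
shift now [-107.7245  119.0244   -2.0685] mm; |d| 160.5480273928156
```

View pics/wrist19.png

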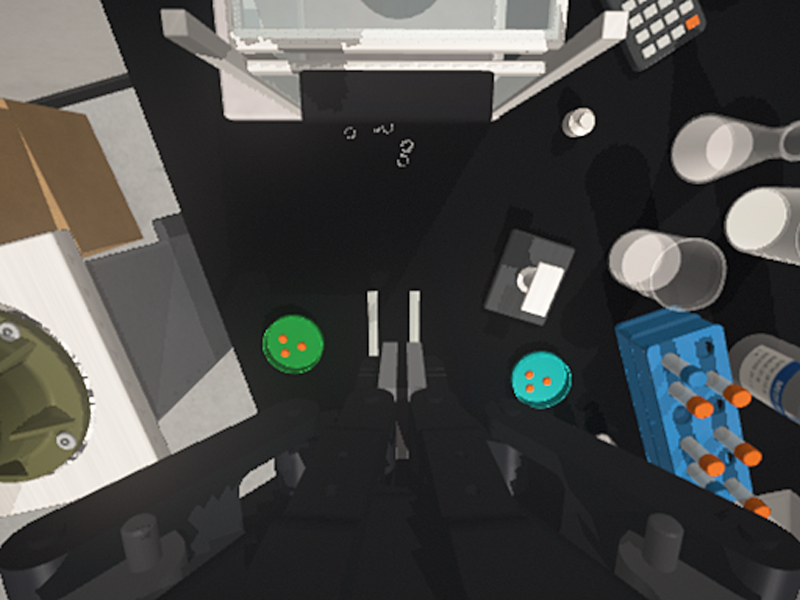

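View pics/side19.png

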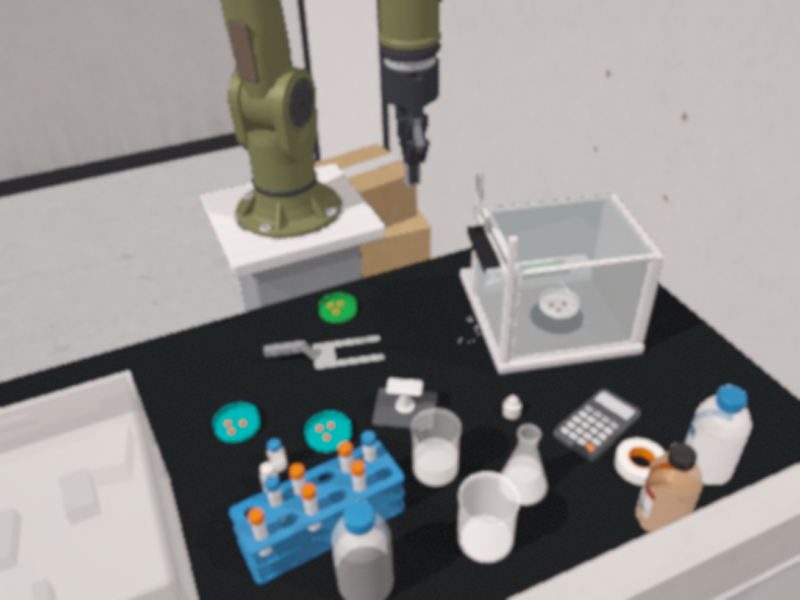

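View pics/top19c.png

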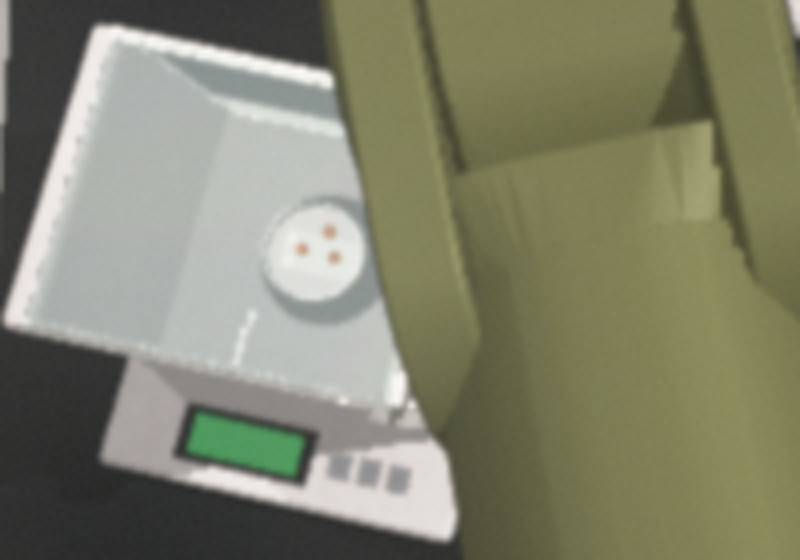

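```bash
python3 - <<'E'
from h import *
d=np.load("wrist19.npz");c=(d["K"],d["E"])
for z in (.185,.19,.195,.2): print(z,np.linalg.norm(onz(c,u(301,118),z)-onz(c,u(494,118),z)))
T=cal("top");S=cal("side")
tt=lambda x,y:((x+.5)/4-.5+80,(y+.5)/4-.5+140)
e=np.array([.2402,.9707]);n=np.array([.9707,-.2402])
for D in (onz(T,tt(316,252),.0525),onz(S,u(558,304.5),.0525)):
    r=D[:2]-np.array([.5645,.2975]); print("dish",D,"rel pan",r@e,r@n)
E
```

```text
0.185 0.11242568840057178
0.19 0.11032218846953418
0.195 0.10821868853849653
0.2 0.10611518860745889
dish [0.5649 0.2969 0.0525] rel pan -0.000530914145434147 0.0005465011380301504
dish [0.5698 0.2951 0.0525] rel pan -0.0010329178933267172 0.005725906244693109
```

```bash
python3 - <<'E'
import cv2
im=cv2.imread("pics/wrist17.png"); cv2.imwrite("pics/w17c.png",cv2.resize(im[40:155,345:460],None,fx=5,fy=5,interpolation=cv2.INTER_CUBIC))
E
```

```text
(no output)
```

View pics/w17c.png

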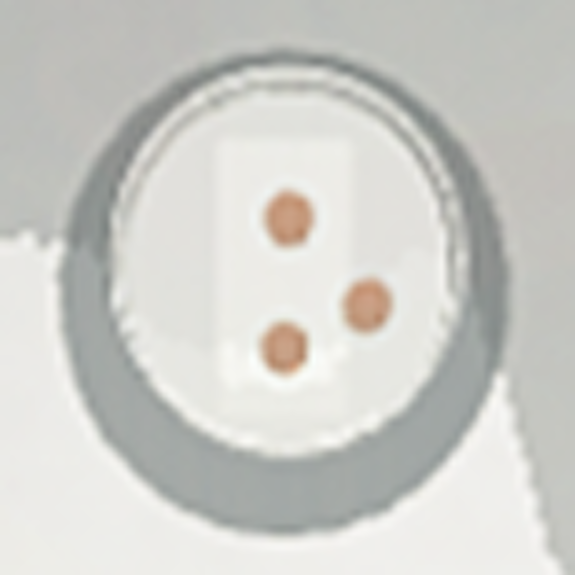

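```bash
python3 - <<'E'
from cell import robot
print(robot.finish_job())
E
```

```text
the job is handed in; nothing more can be done
None
```

I completed the whole job as asked and handed it in after about 31 s of the 64 s allowed. I lifted the dish off the stand with the lifter and set it on the pan carrier. I then drew the lifter out, laid it flat on the bench and pressed the side sash down.

**Last checks:**
- **Dish:** on the pan it was about 1 mm from centre, seen from above by the wrist and top cameras. The hand-read side-camera point, taken through the glass, put it about 6 mm to one side. That camera also read the dish 4 mm off earlier, while it was still on the lifter, so I trusted the two views from above.
- **Sash:** it hit a hard stop with its lip at the shut height of 190 mm, pressed with 15 N. After I let go, the wrist picture still put the lip at about 190 mm.
- **Lifter:** it lies flat on the open bench.
- **Bystanders:** the beaker and the weight stand where they were, and I saw no change in the vials. I did not measure their positions again at the end.
- **Contact and forces:** only the lifter came near the dish, and the highest wrist force I read was about 16 N.

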